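Load the filling carousel, turn it to its stop and lock it with the index pin

ROBOT

A 7-joint arm with a two-finger parallel gripper is mounted at the origin on the work surface. World frame = base frame: x ahead of the robot, y to its left, z up, the work surface at z = 0. Lengths are in m, angles in rad, forces in N, time in s.
With the tool pointing down it reaches from about 0.425 to 0.95 m from the base axis. Payload 16.7 kg.
Tool frame: the origin (TCP) lies between the finger pads; the fingertips stand 17 mm ahead of it and the grasp point (between the pads) lies 2 mm behind it; z points along the fingers, y is the line along which they close (so a half turn about z gives the same grasp; the last joint's range is limited). The gripper opens to 94 mm and grips with 3 to 60 N. Pads are 16 mm wide; open, the fingers measure 119 mm over their backs; the gripper's body (75 mm by 177 mm) begins 78 mm behind the grasp point.
Start: joints at [-1.385, 0.426, 0.074, 1.606, -0.034, 1.111, -0.067], TCP at [0.222, 0.637, 0.222] pointing down, gripper open.
Joint ranges: [-2.85, 2.85], [-0.5, 2.14], [-1.23, 1.37], [0.21, 2.46], [-1.02, 4.16], [0.16, 2.05], [-2.73, 2.73]. Speed limits (rad/s): [1.89, 1.89, 2.39, 2.39, 3.01, 3.01, 3.01].

INTERFACE

Orientations are given as a unit quaternion [w, x, y, z].
In Python, from rig import arm, vision, search_frame, cut_out gives the robot as it stands. Calls block until the motion is done:
- arm.movep(position, orientation): joint-space move of the TCP to a pose.
- arm.servo_line(position, orientation=None, speed=0.15, force_limit=None): straight line of the TCP; orientation=None keeps the orientation; speed is the mean speed in m/s. With force_limit (N) it stops when the force on the tool has changed by that much, and returns True; else False.
- arm.move_joints(angles): joint-space move.
- arm.command_gripper(opening, force=None): finger opening in m; force is the grip in N (None keeps the last); returns when the fingers have stopped.
- arm.pause(seconds).
- arm.ik(position, orientation): joint angles nearest the present ones, or None.
- vision.get_image(name): name is "scene" or "side" or "wrist"; returns a dict with "color" (384x512x3 uint8, blue, green, red), "intrinsics" (3x3 intrinsics, pixels), "xyz" and "orientation" of the camera in the world; the wrist camera has in their place "tool_from_camera" (4x4, takes a point from camera to tool coordinates, whose origin is the TCP and whose axes are the flange's). Camera axes: x right, y up, looking along -z (the intrinsics and any distortion apply to the point x, -y, -z); pixel columns grow to the right and rows downward; lengths in m; the calibration is good to about 2 mm. A picture is of the moment at which its call begins: read the wrist's pose just before it. There is no depth.
A pose or a line that the arm cannot do raises arm.PlanningError and nothing moves.
- arm.hand_in(): hands the job in; it is judged then, once.
Trained networks look in a picture, given as the dict that the camera call returned (one of the last four; its "shot" number tells which), for a name from the list of things; names that differ only in an ending like _2 or _b are one class to them, and where a whole thing is asked for, a point or a joint stands for the part that bears it (a point fixed in the world has none). Each returns a list of dicts, best first, with "confidence" (0 to 1); they miss things now and then, are a little off and sometimes report something else, mostly with a low value. They report only what shows in the picture. A call takes as long as a camera call.
- search_frame(target, picture): "bbox" ([left, top, right, bottom] in pixels, round what is visible of it).
- cut_out(target, picture): "mask" (384x512 bool, what is visible of it) and "bbox" ([left, top, right, bottom] in pixels, round what is visible of it).
Readings, each from a call of its own:
- arm.current_clock(): time.
- arm.current_q(): joint angles.
- arm.current_joint_velocities(): joint speeds.
- arm.current_joint_torque(): joint torques, N m.
- arm.current_position(): TCP position.
- arm.current_tcp_rot(): TCP orientation.
- arm.current_contact_force(): force on the tool from outside, world axes, zero at the start.
- arm.current_torque(): the same for the moment, N m.
- arm.current_width(): finger opening in m.
- arm.current_grasp_force(): force on a finger pad.
Only numpy, scipy, OpenCV 4.12 (cv2) and the standard library are available. Lean on these libraries where they do the work, as an engineer would, in place of code of your own. Each camera call takes 0.05 s, during which the arm holds its last target. There are 200 camera calls.

TASK

Stand every small dropper bottle that is loose on the table (not those on the display racks) upright in the carousel's cups, one per cup, then turn the carousel by its upright steel post all the way to its stop under the lock bridge. Spin the loose lock bushing in the bridge until its pin hole lines up with the hole in the bridge, then take the black-handled index pin from its block and pass it down through bushing, bridge and carousel lug until it is fully home, and let go. Leave the other bottles and the pen where they are.

Things in the scene. Friction and masses are not known exactly. Their poses are not given: they have to be found in the camera images.
- bottle1: Small dropper bottle, standing; three to five of the five identical ones are present (an absent one reads None). Body cylinder 38 mm diameter and 58 mm high, then a 21 mm steel neck ring (66-80 mm) and a white bulb, 100 mm high in all, 0.12 kg, most of it in its thick glass base, so it slides rather than tips. Origin at the centre of its underside, z up.
- bottle2: Small dropper bottle, standing; three to five of the five identical ones are present (an absent one reads None). Body cylinder 38 mm diameter and 58 mm high, then a 21 mm steel neck ring (66-80 mm) and a white bulb, 100 mm high in all, 0.12 kg, most of it in its thick glass base, so it slides rather than tips. Origin at the centre of its underside, z up.
- bottle3: Small dropper bottle, standing; three to five of the five identical ones are present (an absent one reads None). Body cylinder 38 mm diameter and 58 mm high, then a 21 mm steel neck ring (66-80 mm) and a white bulb, 100 mm high in all, 0.12 kg, most of it in its thick glass base, so it slides rather than tips. Origin at the centre of its underside, z up.
- bottle4: Small dropper bottle, standing; three to five of the five identical ones are present (an absent one reads None). Body cylinder 38 mm diameter and 58 mm high, then a 21 mm steel neck ring (66-80 mm) and a white bulb, 100 mm high in all, 0.12 kg, most of it in its thick glass base, so it slides rather than tips. Origin at the centre of its underside, z up.
- bottle5: Small dropper bottle, standing; three to five of the five identical ones are present (an absent one reads None). Body cylinder 38 mm diameter and 58 mm high, then a 21 mm steel neck ring (66-80 mm) and a white bulb, 100 mm high in all, 0.12 kg, most of it in its thick glass base, so it slides rather than tips. Origin at the centre of its underside, z up.
- carousel: Fixed frame of the filling carousel. Origin on the turntable's axis at table height, z up. Its -y side carries the lock bridge: an aluminium plate (90 mm along x, 95 mm along y, centre at y = -191 mm), top at z = 52 mm.
- turntable (a joint): Angle of the turntable about the carousel's vertical axis, rad, growing counter-clockwise from above; starts at 0.05 to 0.55, hard stop at 1.75. Stays where it is left (about 2 N at the post turns it). White disc 270 mm diameter, top at z = 30 mm, with five raised cups, an upright turning post and a dark steel lug that swings in under the bridge.
- pocket1 (a point): Centre of the floor of a cup on the turntable (30 mm above the table, 88 mm from the axis; the five cups and the post stand 60 degrees apart). Cup inside diameter 44 mm, outside 52 mm, wall 30 mm high. Moves with the turntable.
- pocket2 (a point): Centre of the floor of a cup on the turntable (30 mm above the table, 88 mm from the axis; the five cups and the post stand 60 degrees apart). Cup inside diameter 44 mm, outside 52 mm, wall 30 mm high. Moves with the turntable.
- pocket3 (a point): Centre of the floor of a cup on the turntable (30 mm above the table, 88 mm from the axis; the five cups and the post stand 60 degrees apart). Cup inside diameter 44 mm, outside 52 mm, wall 30 mm high. Moves with the turntable.
- pocket4 (a point): Centre of the floor of a cup on the turntable (30 mm above the table, 88 mm from the axis; the five cups and the post stand 60 degrees apart). Cup inside diameter 44 mm, outside 52 mm, wall 30 mm high. Moves with the turntable.
- pocket5 (a point): Centre of the floor of a cup on the turntable (30 mm above the table, 88 mm from the axis; the five cups and the post stand 60 degrees apart). Cup inside diameter 44 mm, outside 52 mm, wall 30 mm high. Moves with the turntable.
- post_top (a point): Centre of the top of the turning post: round, 20 mm diameter, upright, from the turntable's top (30 mm) to 112 mm above the table, 112 mm from the axis. Moves with the turntable.
- lug_hole (a point): Centre, at its top face (z = 30 mm), of the 18 mm hole in the turntable's lug, 165 mm from the axis; the lug is 10 mm thick. At the stop it lies right below lock_hole.
- lock_hole (a point): Centre, at the bridge plate's top face (z = 52 mm), of the fixed vertical 16 mm hole through the 16 mm thick bridge plate, 165 mm from the turntable's axis. It is covered by the bushing's flange.
- bush_seat (a point): Centre, at the bridge plate's top face (z = 52 mm), of the 26 mm bore in which the bushing turns; 26 mm from lock_hole, 191 mm from the turntable's axis.
- bush: Loose steel bushing, 0.4 kg: flange 80 mm dia, 12 mm thick, lying on the bridge plate; 24 mm spigot in the bore; on top a centred grip bar 14 mm wide (along its x), 52 mm long (its y), 32 mm high. Origin on its axis at the flange underside, z up. Vertical 15 mm pin hole 26 mm from the axis along +x: in line when +x points from bush_seat to lock_hole. Starts 0.8 rad or more off; stays where left.
- pin: Index pin, 117 mm long, 0.12 kg, standing in its grey block: steel shank 12 mm diameter, 46 mm long, chamfered foot; 22 mm collar (46-52 mm up); black round handle 20 mm diameter (52-117 mm up). Origin at the bottom of the shank, z up. Fully home, its collar rests on the bushing's flange (64 mm above the table), its foot 18 mm above the table.
- pin_tip (a point): Bottom centre of the pin's shank (same as its origin).
- pin_block: Fixed grey block 60 x 60 x 50 mm with a 15 mm hole from above, 48 mm deep, in which the pin stands at first, its collar on the block's top. Origin at the centre of its underside.
- tall1: Bystander: tall bottle 48 mm diameter, 142 mm high with a black cap. Origin at the centre of its underside.
- tall2: Bystander: like tall1.
- cone1: Bystander: bottle 42 mm diameter with a white conical tip, 145 mm high. Origin at the centre of its underside.
- pen: Bystander: white pen, 130 mm long, 10 mm thick, lying on the table along its x.

How it is judged:
On the way, in this order (a step that is already met when the one before it is completed fails the run):
1. every dropper bottle present stands in a cup of the turntable ((distance between bottle1 and pocket1 below 0.008 m or distance between bottle1 and pocket2 below 0.008 m or distance between bottle1 and pocket3 below 0.008 m or distance between bottle1 and pocket4 below 0.008 m or distance between bottle1 and pocket5 below 0.008 m) and angle between each of bottle1, bottle2, bottle3, bottle4, bottle5's own z axis and vertical below 0.12 rad and (distance between bottle2 and pocket1 below 0.008 m or distance between bottle2 and pocket2 below 0.008 m or distance between bottle2 and pocket3 below 0.008 m or distance between bottle2 and pocket4 below 0.008 m or distance between bottle2 and pocket5 below 0.008 m) and (distance between bottle3 and pocket1 below 0.008 m or distance between bottle3 and pocket2 below 0.008 m or distance between bottle3 and pocket3 below 0.008 m or distance between bottle3 and pocket4 below 0.008 m or distance between bottle3 and pocket5 below 0.008 m) and (distance between bottle4 and pocket1 below 0.008 m or distance between bottle4 and pocket2 below 0.008 m or distance between bottle4 and pocket3 below 0.008 m or distance between bottle4 and pocket4 below 0.008 m or distance between bottle4 and pocket5 below 0.008 m) and (distance between bottle5 and pocket1 below 0.008 m or distance between bottle5 and pocket2 below 0.008 m or distance between bottle5 and pocket3 below 0.008 m or distance between bottle5 and pocket4 below 0.008 m or distance between bottle5 and pocket5 below 0.008 m)), for 0.2 s.
2. the turntable is at its stop (value of joint turntable above 1.725 rad), for 0.2 s.
3. the index pin is home through bushing, bridge and lug (horizontal distance between pin_tip and lug_hole below 0.006 m and z of pin_tip in the frame of lug_hole below -0.008 m and angle between pin's own z axis and vertical below 0.12 rad and distance between bush and bush_seat below 0.004 m), for 0.2 s.
At the end, for the whole second after the job is handed in: All bottles present upright (7 deg) in cups, within 8 mm of a cup floor centre; turntable within 0.025 rad of its stop; bushing seated within 4 mm; pin upright, at rest, within 6 mm of the lug hole's centre, its foot 8 mm or more below the lug's top face (fully home: 12 mm) (all of step 1 and all of step 3 and value of joint turntable above 1.725 rad and linear speed of pin below 0.02 m/s and velocity of joint turntable below 0.05 rad/s); the robot touches nothing.
It fails at once if the bystander tall1 is shoved more than 40 mm (distance of tall1 from where it was at the start of the episode above 0.04 m).
It fails at once if the bystander tall2 is shoved more than 40 mm (distance of tall2 from where it was at the start of the episode above 0.04 m).
It fails at once if the bystander cone1 is shoved more than 40 mm (distance of cone1 from where it was at the start of the episode above 0.04 m).
It fails at once if the bystander pen is shoved more than 40 mm (distance of pen from where it was at the start of the episode above 0.04 m).
Of bottle1, bottle2, bottle3, bottle4, bottle5 only 3 to 5 are there at a start; the rules pass over those that are not, and their reading is None.
At some moment in a run one of bottle1, bottle2, bottle3, bottle4, bottle5 may be knocked a few centimetres aside while the robot is not near it.
It also fails if it takes over 210 s, if anything falls off the work surface, if the arm or the gripper's body presses on something with over 40 N, if the wrist force passes 120 N, or if a joint passes its speed limit or range.

## Working session

There is one attempt and no reset: what is moved stays moved. The work goes in short steps, each a Python script; the robot and the scene stay as the last script left them, time stands still between calls to the robot, and variables do not carry over. Pictures are saved under pics/ and viewed, at most 14 in all, crops included, and the job is handed in when it is done.

```bash
ls; mkdir -p pics; cat > h.py <<'E'
import numpy as np, cv2
from scipy.spatial.transform import Rotation as R
from rig import arm, vision, search_frame, cut_out
def rot(q): return R.from_quat([q[1],q[2],q[3],q[0]]).as_matrix()
def cam(p):
    if "xyz" in p: return rot(p["orientation"]), np.array(p["xyz"])
    M=np.array(p["tool_from_camera"]); Rt=rot(p["q"]); return Rt@M[:3,:3], Rt@M[:3,3]+p["t"]
def shot(n):
    q,t=arm.current_tcp_rot(),np.array(arm.current_position())
    p=vision.get_image(n); p["q"]=q;p["t"]=t; return p
def ray(p,uv):
    K=np.array(p["intrinsics"]); d=np.linalg.inv(K)@[uv[0],uv[1],1]; Rc,c=cam(p)
    return c, Rc@np.array([d[0],-d[1],-d[2]])
def at(p,uv,z):
    c,d=ray(p,uv); return c+d*(z-c[2])/d[2]
def proj(p,X):
    Rc,c=cam(p); v=Rc.T@(np.array(X)-c); K=np.array(p["intrinsics"]); w=K@np.array([v[0],-v[1],-v[2]]); return w[:2]/w[2]
def down(yaw): # tool z down, tool y at world angle yaw
    y=np.array([np.cos(yaw),np.sin(yaw),0]); z=np.array([0,0,-1.]); x=np.cross(y,z)
    q=R.from_matrix(np.c_[x,y,z]).as_quat(); return [q[3],q[0],q[1],q[2]]
E
python3 - <<'E'
from h import *
for n in("scene","side","wrist"):
    p=shot(n); cv2.imwrite(f"pics/{n}0.png",p["color"]); print(n,{k:(np.round(v,3).tolist() if k!="color" else v.shape) for k,v in p.items() if not isinstance(v,str)})
    for t in ("bottle1","turntable","post_top","bush","pin","pin_block","carousel","tall1","cone1","pen"):
        print(t,[(np.round(r["bbox"]).tolist(),round(r["confidence"],2)) for r in search_frame(t,p)])
print(arm.current_clock(), arm.current_tcp_rot())
E
```

```text
pics
scene {'color': (384, 512, 3), 'intrinsics': [[374.608, 0.0, 258.291], [0.0, 374.608, 187.567], [0.0, 0.0, 1.0]], 'xyz': [0.929, 0.482, 1.065], 'orientation': [0.33, 0.094, 0.273, 0.898], 'shot': 1, 'q': [-0.0, 0.167, 0.986, -0.001], 't': [0.222, 0.637, 0.222]}
bottle1 [([332.0, 291.0, 346.0, 308.0], 0.7), ([321.0, 252.0, 342.0, 274.0], 0.69), ([205.0, 104.0, 226.0, 130.0], 0.62), ([296.0, 275.0, 313.0, 294.0], 0.51), ([361.0, 263.0, 375.0, 285.0], 0.49)]
turntable [([222.0, 194.0, 312.0, 269.0], 0.71)]
post_top [([217.0, 190.0, 310.0, 267.0], 0.87)]
bush [([230.0, 167.0, 250.0, 189.0], 0.98), ([219.0, 190.0, 313.0, 273.0], 0.61), ([203.0, 136.0, 229.0, 164.0], 0.18)]
pin [([210.0, 133.0, 218.0, 149.0], 0.62)]
pin_block [([203.0, 140.0, 227.0, 165.0], 0.64), ([220.0, 192.0, 314.0, 267.0], 0.29)]
carousel [([217.0, 165.0, 311.0, 270.0], 0.62), ([219.0, 192.0, 319.0, 271.0], 0.3), ([266.0, 274.0, 284.0, 308.0], 0.2)]
tall1 [([267.0, 276.0, 286.0, 308.0], 0.88), ([153.0, 148.0, 173.0, 178.0], 0.57), ([358.0, 264.0, 377.0, 286.0], 0.47), ([293.0, 275.0, 312.0, 295.0], 0.15)]
cone1 [
[... 1039 characters left out ...]
294.0], 0.72), ([282.0, 115.0, 293.0, 154.0], 0.66)]
cone1 [([275.0, 271.0, 305.0, 297.0], 0.37)]
pen [([231.0, 336.0, 283.0, 378.0], 0.89), ([213.0, 138.0, 315.0, 214.0], 0.73)]
wrist {'color': (384, 512, 3), 'intrinsics': [[290.496, 0.0, 260.249], [0.0, 290.496, 190.268], [0.0, 0.0, 1.0]], 'tool_from_camera': [[-0.0, 0.967, 0.256, 0.075], [1.0, 0.0, -0.0, -0.001], [-0.0, 0.256, -0.967, -0.162], [0.0, 0.0, 0.0, 1.0]], 'shot': 3, 'q': [0.0, 0.167, 0.986, -0.0], 't': [0.222, 0.637, 0.222]}
bottle1 [([134.0, 347.0, 166.0, 371.0], 0.9)]
turntable []
post_top []
bush []
pin []
pin_block []
carousel []
tall1 []
cone1 []
pen []
1.65 [-1.04932104e-05  1.66680420e-01  9.86010972e-01 -1.81481245e-05]
```

```bash
python3 - <<'E'
import cv2
a=cv2.imread("pics/scene0.png")[90:330,130:430]; b=cv2.imread("pics/side0.png")[90:384,190:420]
cv2.imwrite("pics/s0.png",cv2.resize(a,(750,600),interpolation=2)); cv2.imwrite("pics/d0.png",cv2.resize(b,(460,588),interpolation=2))
E
```

```text
(no output)
```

View pics/s0.png

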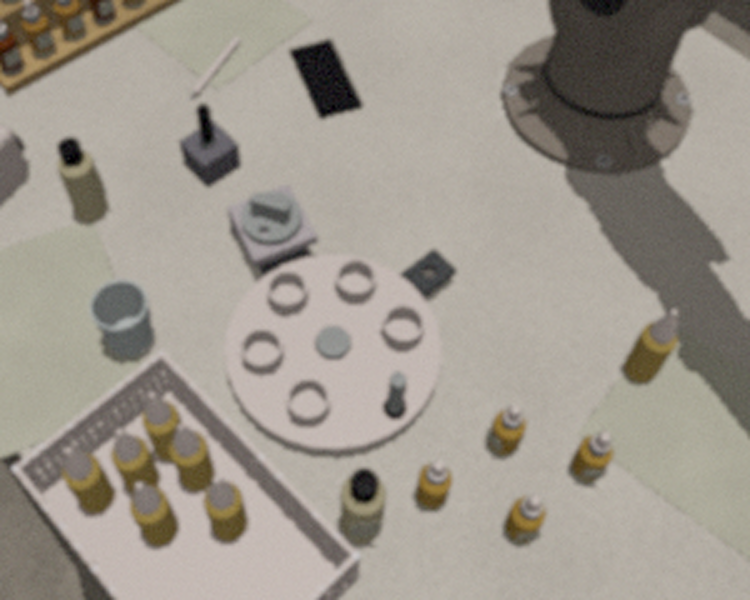

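View pics/d0.png

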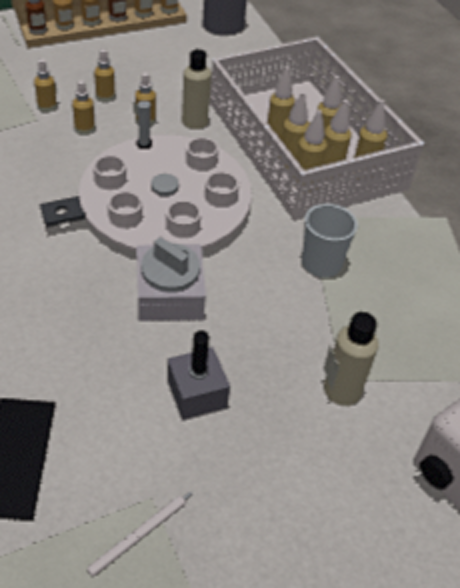

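```bash
python3 - <<'E'
from h import *
ps={n:shot(n) for n in("scene","side")}
def S(x,y): return (x/2.5+130,y/2.5+90)
def D(x,y): return (x/2+190,y/2+90)
F={"hub":(S(333,341),D(165,184),.033),"post":(S(398,381),D(145,105),.112),"bushbar":(S(271,208),D(171,253),.08),"lughole":(S(431,272),D(61,211),.03),
"pintop":(S(204,110),D(201,338),.117),"tallA":(S(364,480),D(198,58),.142),"tallB":(S(68,147),D(362,322),.142),"cone":(S(674,313),None,.145)}
for k,(a,b,z) in F.items():
    A=at(ps["scene"],a,z); print(k,A.round(3), at(ps["side"],b,z).round(3) if b else '')
for n in ps:
    print(n)
    for r in cut_out("bottle1",ps[n]):
        b=r["bbox"]; m=r["mask"]; v,u=np.nonzero(m); 
        P=at(ps[n],(u.mean(),v.mean()),.045); print(round(r["confidence"],2),np.round(b),P.round(3))
E
```

```text
hub [0.577 0.07  0.033] [0.581 0.074 0.033]
post [0.582 0.186 0.112] [0.579 0.178 0.112]
bushbar [ 0.528 -0.111  0.08 ] [ 0.53 -0.11  0.08]
lughole [0.414 0.075 0.03 ] [0.413 0.065 0.03 ]
pintop [ 0.51  -0.275  0.117] [ 0.511 -0.278  0.117]
tallA [0.693 0.254 0.142] [0.687 0.237 0.142]
tallB [ 0.69  -0.318  0.142] [ 0.684 -0.326  0.142]
cone [0.302 0.336 0.145] 
scene
0.8 [359. 263. 375. 286.] [0.454 0.376 0.045]
0.77 [324. 253. 342. 273.] [0.506 0.294 0.045]
0.62 [151. 147. 172. 176.] [ 0.683 -0.34   0.045]
0.54 [295. 275. 310. 293.] [0.614 0.284 0.045]
0.48 [331. 289. 347. 307.] [0.564 0.375 0.045]
side
0.67 [238. 116. 247. 139.] [0.554 0.368 0.045]
0.63 [256. 128. 267. 148.] [0.612 0.302 0.045]
0.59 [211. 117. 216. 150.] [0.445 0.364 0.045]
0.54 [226. 129. 236. 158.] [0.496 0.282 0.045]
```

```bash
cat >> h.py <<'E'
def ori(P,yaw):
    """of the two equivalent yaws take the one with least joint travel"""
    q0=np.array(arm.current_q()); best=None
    for y in (yaw,yaw+np.pi):
        s=arm.ik(list(P),down(y))
        if s is None: continue
        d=abs(np.array(s)-q0).max()
        if best is None or d<best[0]: best=(d,down(y))
    return None if best is None else best[1]
E
python3 - <<'E'
from h import *
print(np.degrees(np.arctan2(*rot(arm.current_tcp_rot())[1::-1,1])))
for i,P in enumerate(([.53,.31,.27],[.57,.05,.27])):
    a=np.arctan2(P[1],P[0]); o=ori(P,a+np.pi/2); arm.movep(P,o); p=shot("wrist")
    cv2.imwrite(f"pics/w{i}.png",p["color"]); print(arm.current_q(),arm.current_clock())
    for r in cut_out("bottle1",p):
        v,u=np.nonzero(r["mask"]); print(round(r["confidence"],2),np.round(r["bbox"]),at(p,(u.mean(),v.mean()),.045).round(4))
    for X in ([.578,.072,.033],[.580,.183,.112],[.529,-.111,.08],[.51,-.277,.117]): print(proj(p,X).round())
a=cv2.hconcat([cv2.imread(f"pics/w{i}.png") for i in (0,1)])
E
```

```text
70.81581602287277
[-1.14051387  0.33236551  0.64847259  1.72169537 -0.21679041  1.16049499
 -1.47008988] 3.5583
0.74 [251. 174. 283. 213.] [0.5027 0.2895 0.045 ]
0.72 [214. 111. 250. 143.] [0.5595 0.3725 0.045 ]
0.69 [293. 113. 331. 146.] [0.609  0.2808 0.045 ]
0.63 [176. 177. 214. 210.] [0.4523 0.3728 0.045 ]
0.27 [324. 129. 510. 324.] [0.6087 0.0917 0.045 ]
[418. 221.]
[379. 198.]
[516. 322.]
[618. 402.]
[-0.8906113   0.28415262  0.84730345  1.81994167 -0.23346668  1.14147725
 -1.44442998] 4.6833
0.62 [  2. 207.  63. 250.] [0.4518 0.3702 0.045 ]
0.58 [ 58. 107. 119. 140.] [0.6096 0.2774 0.045 ]
0.27 [141.  55. 347. 282.] [0.5873 0.07   0.045 ]
[246. 161.]
[143. 161.]
[383. 217.]
[531. 255.]
```

View pics/w1.png

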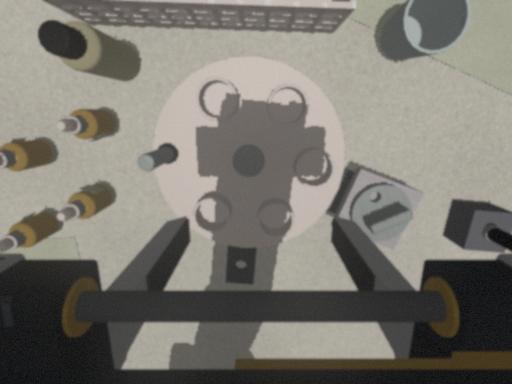

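```bash
cat > fit.py <<'E'
from h import *
from scipy.optimize import minimize
T=np.linspace(0,2*np.pi,120,endpoint=False)
def circ(c,r,z): return np.c_[c[0]+r*np.cos(T),c[1]+r*np.sin(T),np.full(len(T),z)]
def grad(p,s=1.2):
    g=cv2.GaussianBlur(p["color"].astype(np.float32),(0,0),s); gx=cv2.Sobel(g,cv2.CV_32F,1,0);gy=cv2.Sobel(g,cv2.CV_32F,0,1)
    return np.minimum(np.hypot(gx,gy).max(2),60)
def projN(p,X):
    Rc,c=cam(p); v=(X-c)@Rc; K=np.array(p["intrinsics"]); 
    return np.c_[K[0,2]-K[0,0]*v[:,0]/v[:,2],K[1,2]+K[1,1]*v[:,1]/v[:,2]].astype(np.float32)
def score(p,g,X,w=1):
    uv=projN(p,X); return w*cv2.remap(g,uv[:,:1].copy(),uv[:,1:].copy(),cv2.INTER_LINEAR).mean()
def table(c,th):  # th: angle of post
    L=[(circ(c,.135,.030),3)]
    for k in range(1,6):
        a=th+k*np.pi/3; q=c+.088*np.array([np.cos(a),np.sin(a)]); L+=[(circ(q,.026,.060),1),(circ(q,.022,.060),1)]
    L+=[(circ(c+.112*np.array([np.cos(th),np.sin(th)]),.010,.112),1)]
    return L
def fit_table(p,x0=(.578,.072,np.radians(89))):
    x=np.array(x0)
    for s in (3,1.2):
        g=grad(p,s); f=lambda x:-sum(score(p,g,X,w) for X,w in table(x[:2],x[2]))
        x=min((minimize(f,x+d,method="Nelder-Mead",options=dict(initial_simplex=x+d+np.array([[0,0,0],[.006,0,0],[0,.006,0],[0,0,.05]]))) for d in ([0,0,0],[.004,.004,.04],[-.004,-.004,-.04])),key=lambda r:r.fun).x
    return x,-f(x)
def fit_circ(p,x0,circs):  # circs [(r,z)]
    x=np.array(x0)
    for s in (3,1.2):
        g=grad(p,s); f=lambda x:-sum(score(p,g,circ(x,r,z)) for r,z in circs)
        x=minimize(f,x,method="Nelder-Mead",options=dict(initial_simplex=x+np.array([[0,0],[.005,0],[0,.005]]))).x
    return x,-f(x)
def draw(p,Xs):
    im=p["color"].copy()
    im=cv2.resize(im,None,fx=2,fy=2,interpolation=2)
    for X in Xs:
        for u in projN(p,X): cv2.circle(im,(int(u[0]*2+.5),int(u[1]*2+.5)),0,(0,255,0),-1)
    return im
E
python3 - <<'E'
from fit import *
for n in("wrist","scene","side"):
    p=shot(n); x,s=fit_table(p); b,sb=fit_circ(p,(.529,-.111),[(.04,.064)]); print(n,x.round(4),round(s,1),b.round(4),round(sb,1),np.linalg.norm(b-x[:2]).round(4))
    if n=="wrist": im=draw(p,[X for X,_ in table(x[:2],x[2])]+[circ(b,.04,.064)])[60:560,230:900]; cv2.imwrite("pics/f1.png",im)
E
```

```text
wrist [0.5783 0.0682 1.5605] 510.0 [ 0.5287 -0.1157] 45.3 0.1905
scene [0.5797 0.0711 1.5767] 641.0 [ 0.5431 -0.0944] 56.8 0.1695
side [0.5684 0.0402 1.5862] 610.3 [ 0.5303 -0.1122] 53.7 0.1571
```

View pics/f1.png

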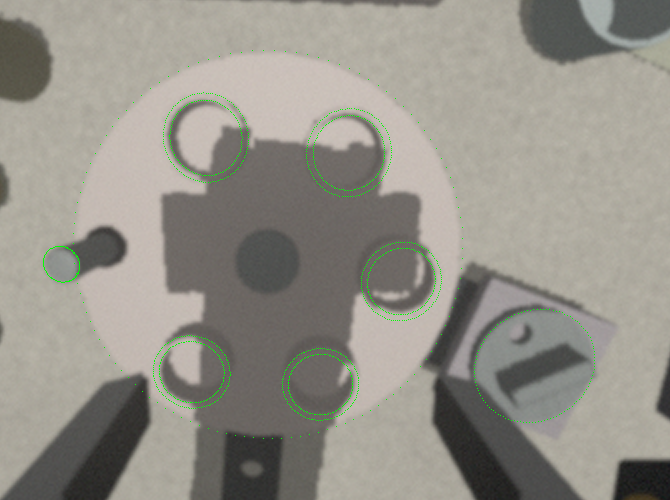

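```bash
cat >> fit.py <<'E'
def bottle_mask(p,c,shape=(384,512)):
    m=np.zeros(shape,np.uint8)
    for parts in ([(.019,0),(.019,.058)],[(.019,.058),(.0105,.066)],[(.0105,.066),(.0105,.080)],[(.009,.080),(.006,.100)]):
        uv=np.concatenate([projN(p,circ(c,r,z)) for r,z in parts])
        cv2.fillConvexPoly(m,cv2.convexHull(np.round(uv*16).astype(np.int32)),1,shift=4)
    return m
def fit_bottle(p,near,tol=.06):
    out=[]
    for r in cut_out("bottle1",p):
        M=r["mask"].astype(np.uint8); v,u=np.nonzero(M)
        if len(u)<50: continue
        x=at(p,(u.mean(),v.mean()),.045)[:2]
        f=lambda x:-(lambda b:(b&M).sum()/max(1,(b|M).sum()))(bottle_mask(p,x))
        s=minimize(f,x,method="Nelder-Mead",options=dict(initial_simplex=x+np.array([[0,0],[.008,0],[0,.008]]),xatol=2e-4))
        out.append((np.linalg.norm(s.x-near),s.x,-s.fun,r["confidence"]))
    return sorted([o for o in out if o[0]<tol],key=lambda o:o[0])
E
python3 - <<'E'
from fit import *
import pickle
y=np.pi/2; res=[]
for yaw,off in((y,0),(-y,0)):
    P=[.56+off,.05,.25]; print(arm.ik(P,down(yaw)) is not None); arm.movep(P,down(yaw)); p=shot("wrist")
    x,s=fit_table(p,(.579,.0695,1.565)); b,sb=fit_circ(p,(.5287,-.1135),[(.04,.064)]); print(x.round(4),round(s),b.round(4),round(sb),np.linalg.norm(b-x[:2]).round(4))
    pickle.dump(p,open(f"t{yaw>0}.pkl","wb")); cv2.imwrite(f"pics/t{yaw>0}.png",draw(p,[X for X,_ in table(x[:2],x[2])]+[circ(b,.04,.064)])[:700,200:1000][:600])
    res.append(x)
    for q in [fit_bottle(p,z) for z in ([.452,.372],[.503,.29],[.558,.371],[.61,.28])]: print(q[:1])
print(arm.current_clock(),arm.current_q())
E
```

```text
True
[0.5784 0.067  1.5801] 526 [ 0.5288 -0.1158] 46 0.1894
[(np.float64(0.003964941187756316), array([0.4493654 , 0.37496304]), np.float64(0.9577922077922078), 0.65)]
[(np.float64(0.0022771134280692227), array([0.50081802, 0.28934868]), np.float64(0.9575249082328264), 0.82)]
[(np.float64(0.0038430520571388206), array([0.56062941, 0.37380272]), np.float64(0.9681945743685687), 0.97)]
[(np.float64(0.0012933988492325383), array([0.6089365 , 0.27926389]), np.float64(0.931139549055454), 0.68)]
True
[0.5794 0.0684 1.5978] 528 [ 0.5289 -0.1155] 46 0.1906
[(np.float64(0.0040035534627051094), array([0.45007959, 0.3755129 ]), np.float64(0.9683333333333334), 0.96)]
[(np.float64(0.0033101760125744182), array([0.5004255 , 0.28791932]), np.float64(0.9309612320764737), 0.71)]
[(np.float64(0.0034923927190073055), array([0.55950624, 0.37415088]), np.float64(0.980355472404116), 0.73)]
[(np.float64(0.0006795842386206049), array([0.609559  , 0.28051706]), np.float64(0.9419670128283445), 0.68)]
8.1833 [-0.47117211  0.22008671  0.31507193  1.8451905  -0.07650407  1.08801469
  1.44305937]
```

View pics/tTrue.png

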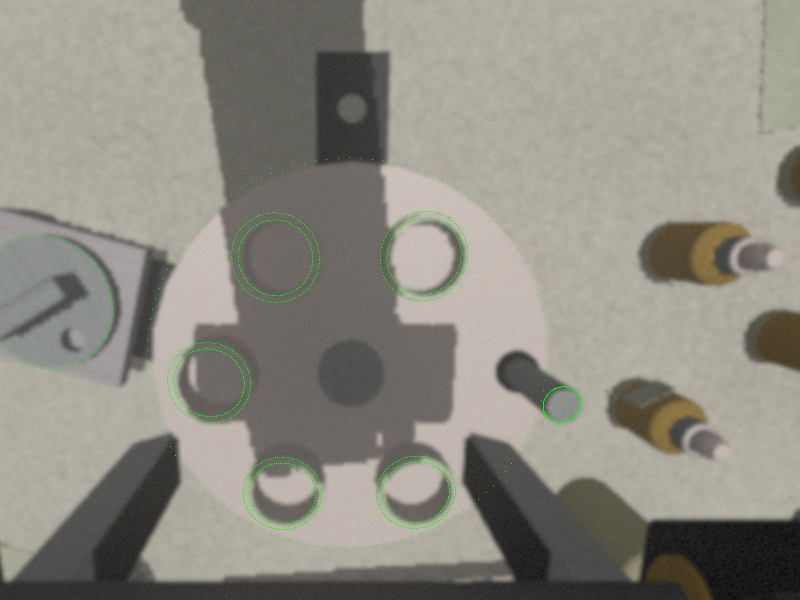

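```bash
python3 - <<'E'
from fit import *
import pickle
for k in ("True","False"):
    p=pickle.load(open(f"t{k}.pkl","rb"))
    g=grad(p,1.2)
    c=np.array([.579,.068])
    # per-cup fits and post, disc alone
    for j in range(1,6):
        a=1.58+j*np.pi/3; q=c+.088*np.array([np.cos(a),np.sin(a)]); x,s=fit_circ(p,q,[(.026,.06),(.022,.06)]); d=x-c
        print(k,j,round(s),np.linalg.norm(d).round(4),(np.arctan2(d[1],d[0])-j*np.pi/3)%(2*np.pi))
    a=1.58; q=c+.112*np.array([np.cos(a),np.sin(a)]); x,s=fit_circ(p,q,[(.01,.112)]);d=x-c; print("post",x,round(s),np.linalg.norm(d),np.arctan2(d[1],d[0]))
    print("disc",fit_circ(p,c,[(.135,.03)]))
E
```

```text
True 1 98 0.0876 1.5942720543311555
True 2 34 0.0853 1.6810210001313628
True 3 74 0.085 1.5882174291165176
True 4 97 0.0849 1.5697098921678387
True 5 106 0.0864 1.5999435499371133
post [0.57771744 0.17959554] 60 0.1116029099368732 1.582288777581023
disc (array([0.58003799, 0.06835841]), np.float32(33.144108))
False 1 98 0.0876 1.59406970798675
False 2 34 0.086 1.67644834178183
False 3 73 0.085 1.5892889333260989
False 4 97 0.0849 1.570165007483733
False 5 106 0.0864 1.597452593126338
post [0.57774459 0.17973719] 60 0.11174424670660699 1.5820311960079465
disc (array([0.5800614 , 0.06842916]), np.float32(33.50037))
```

```bash
cat > pp.py <<'E'
from fit import *
C=np.array([.5795,.0683]); TH=1.586; O=down(-np.pi/2)
def cup(j,th=TH): a=th+j*np.pi/3; return C+.088*np.array([np.cos(a),np.sin(a)])
def pick(b):
    arm.command_gripper(.070); arm.movep([b[0],b[1],.20],O); p=shot("wrist")
    r=fit_bottle(p,b,.05)
    if not r: cv2.imwrite("pics/miss.png",p["color"]); raise SystemExit("bottle not seen")
    x=r[0][1]; print("bottle",b,"->",x.round(4),r[0][2:])
    if r[0][0]>.004: arm.servo_line([x[0],x[1],.20],speed=.15)
    h=arm.servo_line([x[0],x[1],.050],speed=.2,force_limit=12)
    arm.command_gripper(.02,25); print("hit",h,"w",arm.current_width()); assert .03<arm.current_width()<.045
    arm.servo_line([x[0],x[1],.21],speed=.25)
def place(q):
    arm.movep([q[0],q[1],.20],O); print("w",arm.current_width())
    arm.servo_line([q[0],q[1],.115],speed=.25)
    h=arm.servo_line([q[0],q[1],.0805],speed=.06,force_limit=6); z=arm.current_position()[2]; print("hit",h,"z",z)
    if z>.087: raise SystemExit("stopped high")
    arm.command_gripper(.058); arm.servo_line([q[0],q[1],.20],speed=.3)
E
python3 - <<'E'
from pp import *
pick(np.array([.6093,.2799])); place(cup(4)); print(arm.current_clock())
p=shot("wrist"); r=fit_bottle(p,cup(4)); print(r[:1],cup(4)); cv2.imwrite("pics/p1.png",p["color"])
E
```

```text
bottle [0.6093 0.2799] -> [0.6099 0.2789] (np.float64(0.9008064516129032), 0.82)
hit False w 0.03751443452504039
w 0.037718751754739745
hit True z 0.07989137294683196
17.0667
[(np.float64(0.009626503543004823), array([0.64679347, 0.02448763]), np.float64(0.9497374343585896), 0.83)] [0.65637036 0.02546372]
```

View pics/p1.png

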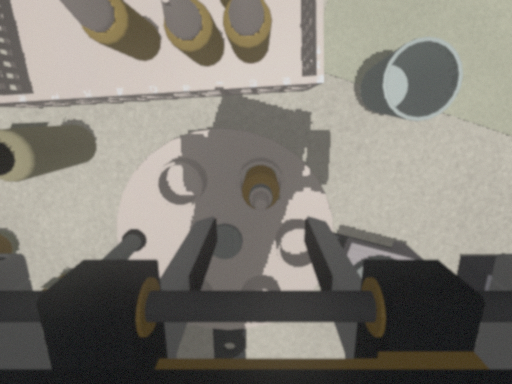

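The bottle stands in its cup at about (260,188), with the fingers clear. I'll do the other three next.

```bash
python3 - <<'E'
from pp import *
for b,j in (([.5005,.2888],3),([.560,.374],5),([.450,.3752],1)):
    pick(np.array(b)); place(cup(j)); print(arm.current_clock())
arm.movep([.50,.05,.30],O)
p=shot("wrist"); cv2.imwrite("pics/p2.png",p["color"])
for r in cut_out("bottle1",p):
    v,u=np.nonzero(r["mask"]); print(round(r["confidence"],2),at(p,(u.mean(),v.mean()),.075).round(3))
print([cup(j).round(3) for j in (1,3,4,5)])
E
```

```text
bottle [0.5005 0.2888] -> [0.5009 0.2882] (np.float64(0.9108589951377634), 0.77)
hit False w 0.03774412400622176
w 0.03769129788351345
hit True z 0.07995527096381497
24.525
bottle [0.56  0.374] -> [0.5602 0.3725] (np.float64(0.9251810136765889), 0.85)
hit False w 0.03743974300127786
w 0.037312851811503865
hit True z 0.07982968494462221
32.0417
bottle [0.45   0.3752] -> [0.4504 0.3729] (np.float64(0.9475357710651828), 0.75)
hit False w 0.03745805701583434
w 0.03738913769115091
hit True z 0.0798883933320402
39.3333
0.89 [ 0.58  -0.019  0.075]
0.66 [0.502 0.11  0.075]
0.6 [0.654 0.025 0.075]
0.57 [0.653 0.112 0.075]
[array([0.503, 0.111]), array([ 0.581, -0.02 ]), array([0.656, 0.025]), array([0.655, 0.113])]
```

View pics/p2.png

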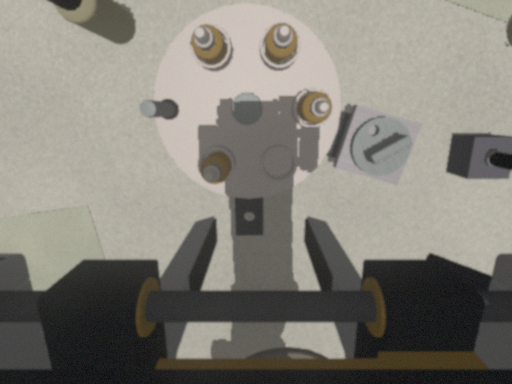

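```bash
python3 - <<'E'
from pp import *
P=lambda a,z,r=.112: [C[0]+r*np.cos(a),C[1]+r*np.sin(a),z]
arm.command_gripper(.05)
o=ori(P(TH,.21),np.radians(37)); arm.movep(P(TH,.21),o)
arm.servo_line(P(TH,.09),speed=.2,force_limit=10); arm.command_gripper(.0,12); print("w",arm.current_width())
x0=np.array(arm.current_position())
a=TH; hit=False
for i in range(11):
    a+=.125; hit=arm.servo_line(P(a,.09),speed=.07,force_limit=20)
    f=arm.current_contact_force(); print(round(a,3),hit,np.round(f,1))
    if hit: break
x=np.array(arm.current_position()); print(np.arctan2(*(x[:2]-C)[::-1]),arm.current_width(),arm.current_clock())
E
```

```text
w 0.019755157698028436
1.711 False [-2.9  6.8  6.7]
1.836 False [-3.2  5.5  7. ]
1.961 False [-2.9  3.6  6.9]
2.086 False [-2.9  0.2  5.4]
2.211 False [-2.3 -0.5  5.1]
2.336 False [-2.2 -0.8  4.5]
2.461 False [-0.6 -1.8  2.9]
2.586 False [-1.1 -0.9  4.5]
2.711 False [-0.5 -1.8  5.3]
2.836 False [-1.1 -1.2  4.7]
2.961 True [ 4.3 -0.2 -3.9]
2.8728644361631868 0.01975197020003545 46.2917
```

```bash
python3 - <<'E'
from pp import *
P=lambda a,z,r=.112: [C[0]+r*np.cos(a),C[1]+r*np.sin(a),z]
for k in range(3):
    f0=np.array(arm.current_contact_force()); h=arm.servo_line(P(2.99,.09),speed=.02,force_limit=25)
    x=np.array(arm.current_position()); print(h,np.arctan2(*(x[:2]-C)[::-1]),np.round(np.array(arm.current_contact_force())-f0,1))
arm.command_gripper(.05); 
x=np.array(arm.current_position()); print(np.arctan2(*(x[:2]-C)[::-1]))
arm.servo_line([x[0],x[1],.21],speed=.25)
res=[]
for yaw in (-np.pi/2,np.pi/2):
    arm.movep([.53,-.06,.25],down(yaw)); p=shot("wrist"); x,s=fit_table(p,(C[0],C[1],2.885)); b,sb=fit_circ(p,(.5289,-.1155),[(.04,.064)]); print(x.round(4),s,b.round(4),sb)
    print("post",*fit_circ(p,C+.112*np.array([np.cos(x[2]),np.sin(x[2])]),[(.01,.112)]))
    im=draw(p,[circ(b,.04,.064)]); cv2.imwrite(f"pics/b{yaw>0}.png",im); print(proj(p,[*b,.064]))
    for t in ("pin","pin_block"): print(t,[(np.round(r["bbox"]).tolist(),r["confidence"]) for r in search_frame(t,p)])
    import pickle; pickle.dump(p,open(f"b{yaw>0}.pkl","wb"))
print(arm.current_clock())
E
```

```text
True 2.873419039964671 [-1.7  5.2  5.5]
False 2.945243701012436 [ 7.4 21.5 -3. ]
False 2.9448066902879617 [ 0.1 -0.4 -0.4]
2.991623316346692
[0.5779 0.0687 2.8718] 603.6218 [ 0.5474 -0.1083] 36.37266
post [0.47221269 0.09735562] 59.935223
[299.89217298 160.50574139]
pin [([423.0, 178.0, 481.0, 211.0], 0.67)]
pin_block [([388.0, 158.0, 460.0, 207.0], 0.68)]
[0.5789 0.0683 2.868 ] 605.7079 [ 0.5478 -0.1082] 36.36672
post [0.47224526 0.09740032] 59.91718
[299.93319922 160.76172936]
pin [([423.0, 179.0, 482.0, 214.0], 0.93)]
pin_block [([387.0, 158.0, 460.0, 207.0], 0.74)]
50.45
```

```bash
python3 - <<'E'
import pickle
from fit import *
for k in ("True","False"):
    p=pickle.load(open(f"b{k}.pkl","rb")); print(k,p["q"],p["t"],p["shot"])
    for x0 in ((.5289,-.1155),(.527,-.117),(.531,-.113)):
        print(fit_circ(p,x0,[(.04,.064)]),[round(float(score(p,grad(p,1.2),circ(x0,.04,.064))))])
p=pickle.load(open("bFalse.pkl","rb"));im=cv2.resize(p["color"][60:330,150:510],None,fx=2.2,fy=2.2,interpolation=2); cv2.imwrite("pics/bz.png",im)
E
```

```text
True [-1.87609237e-05  9.99999976e-01  2.09323542e-04 -5.51407576e-05] [ 0.52997493 -0.05961211  0.249944  ] 20
(array([ 0.54779101, -0.10822189]), np.float32(36.36672)) [31]
(array([ 0.54781604, -0.10818324]), np.float32(36.38248)) [24]
(array([ 0.54779957, -0.10811361]), np.float32(36.363182)) [26]
False [ 3.82075588e-04  9.99999197e-01 -7.60179993e-04 -9.39550907e-04] [ 0.52953293 -0.05967766  0.24900222] 19
(array([ 0.54739172, -0.10828396]), np.float32(36.37266)) [31]
(array([ 0.54726096, -0.10821541]), np.float32(36.355404)) [25]
(array([ 0.54739187, -0.1082838 ]), np.float32(36.37266)) [26]
```

View pics/bz.png

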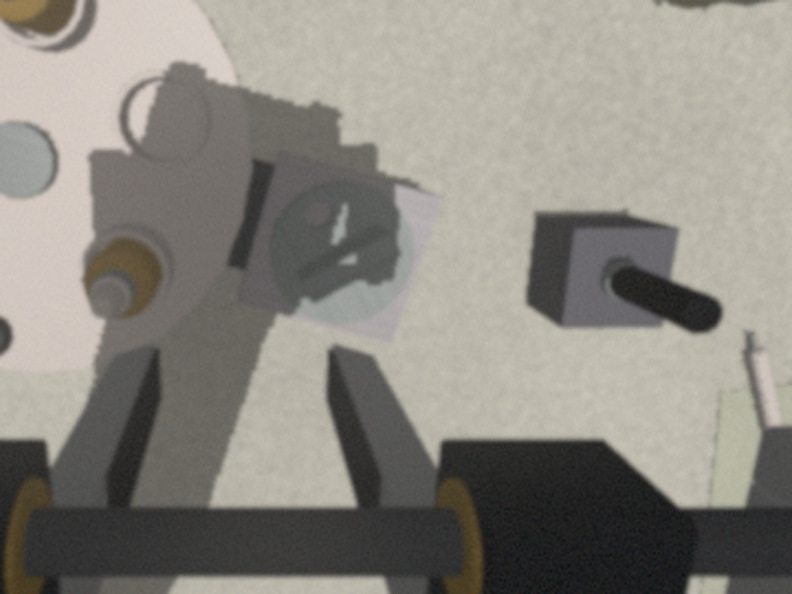

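```bash
python3 - <<'E'
from fit import *
import pickle
C=np.array([.579,.0683])
for i,(P,y) in enumerate((([.60,.0,.23],-np.pi/2),([.50,-.02,.23],np.pi/2))):
    arm.movep(P,down(y)); p=shot("wrist"); pickle.dump(p,open(f"c{i}.pkl","wb")); print(np.round(p["q"],3),np.round(p["t"],4),round(arm.current_q()[6],2))
    x,s=fit_table(p,(C[0],C[1],2.87)); print(x.round(4),s)
    for x0 in ((.5289,-.1155),(.527,-.117)):
        b,sb=fit_circ(p,x0,[(.04,.064)]); print(b.round(4),sb,np.linalg.norm(b-x[:2]))
    u=proj(p,[*b,.07]).round().astype(int); print(u)
    im=cv2.resize(draw(p,[circ(b,.04,.064)])[max(0,2*u[1]-130):2*u[1]+130,max(0,2*u[0]-130):2*u[0]+130],(400,400),interpolation=2); cv2.imwrite(f"pics/c{i}.png",im)
a=cv2.hconcat([cv2.imread(f"pics/c{i}.png") for i in (0,1)]); cv2.imwrite("pics/c.png",a)
print(arm.current_clock())
E
```

```text
[ 0.001  1.     0.    -0.001] [6.002e-01 2.000e-04 2.293e-01] -1.29
[0.5774 0.0686 2.865 ] 511.24698
[ 0.5374 -0.12  ] 45.754013 0.19274545291239217
[ 0.5375 -0.12  ] 45.747803 0.19275400236758372
[360 231]
[-0.  0.  1.  0.] [ 0.5  -0.02  0.23] 1.57
[0.58   0.0676 2.8654] 481.98032
[ 0.5265 -0.1136] 37.479046 0.18897043526884427
[ 0.5265 -0.1135] 37.485374 0.18888559849601058
[180 204]
53.5417
```

View pics/c.png

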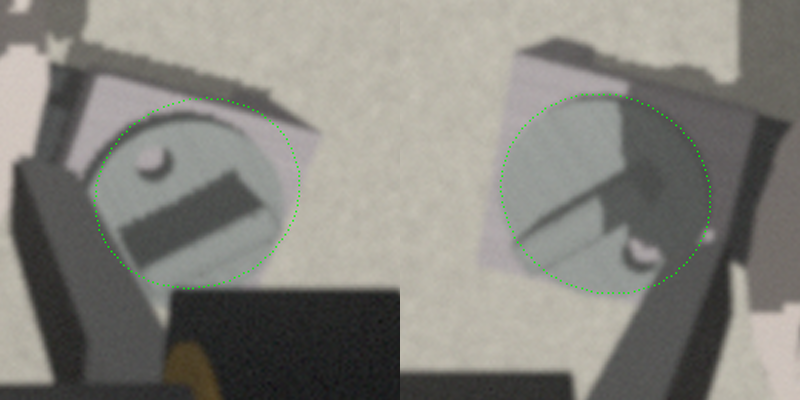

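```bash
python3 - <<'E'
from fit import *
import pickle
B=np.array([.5288,-.1157])
def bar(th,z):
    e=np.array([np.cos(th),np.sin(th)]); n=np.array([-e[1],e[0]]); s=np.linspace(-.026,.026,60)
    return np.concatenate([np.c_[B+k*.007*e+s[:,None]*n,np.full(60,z)] for k in(-1,1)])
for f in ("tTrue","tFalse","c0"):
    p=pickle.load(open(f+".pkl","rb")); g=grad(p,1); d=np.radians(np.arange(0,60,1))
    for nm,fn in (("bar",lambda t:score(p,g,bar(t,.096))),("hole",lambda t:score(p,g,circ(B+.026*np.array([np.cos(t),np.sin(t)]),.0075,.064)))):
        s=np.array([fn(t) for t in d]); k=s.argsort()[::-1][:5]; print(f,nm,np.degrees(d[k]).round(),s[k].round())
E
```

```text
tTrue bar [30. 31. 29. 32. 33.] [40. 40. 39. 39. 39.]
tTrue hole [30. 29. 31. 28. 32.] [53. 53. 53. 52. 52.]
tFalse bar [30. 31. 29. 32. 33.] [40. 40. 40. 40. 39.]
tFalse hole [30. 31. 29. 32. 28.] [54. 54. 54. 53. 52.]
c0 bar [32. 31. 33. 30. 34.] [48. 48. 48. 48. 47.]
c0 hole [30. 31. 29. 32. 33.] [54. 53. 53. 53. 52.]
```

```bash
python3 - <<'E'
from fit import *
B=np.array([.5288,-.1157])
yw=lambda: np.degrees(np.arctan2(*rot(arm.current_tcp_rot())[1::-1,1]))
arm.command_gripper(.045); P=[*B,.20]; o=ori(P,np.radians(30)); arm.movep(P,o)
q=np.array(arm.current_q()); y0=yw(); q[6]+=.05; arm.move_joints(q.tolist()); y1=yw(); sg=np.sign((y1-y0+180)%360-180); print("q7",q[6],"yaw",y0,y1,"sign",sg,arm.current_position())
q[6]-=.05; arm.move_joints(q.tolist())
arm.servo_line([*B,.085],speed=.15,force_limit=10); arm.command_gripper(0,12); print("w",arm.current_width(),yw(),arm.current_position())
tgt=74.7; q=np.array(arm.current_q()); d=(tgt-yw()+90)%180-90; print("rotate",d)
for i in range(6):
    q[6]+=sg*np.radians(d)/6; arm.move_joints(q.tolist())
print(yw(),arm.current_position(),arm.current_width(),np.round(arm.current_contact_force(),1),np.round(arm.current_torque(),2))
arm.command_gripper(.045); x=arm.current_position(); arm.servo_line([x[0],x[1],.20],speed=.25)
import pickle
for i,(P,y) in enumerate((([.57,.04,.24],-np.pi/2),([.55,.06,.24],np.pi/2))):
    arm.movep(P,down(y)); p=shot("wrist"); pickle.dump(p,open(f"e{i}.pkl","wb")); b,s=fit_circ(p,B,[(.04,.064)])
    h,sh=fit_circ(p,B+.026*np.array([np.cos(np.radians(tgt)),np.sin(np.radians(tgt))]),[(.0075,.064)]); x,_=fit_table(p,(.579,.068,2.87))
    print("bush",b.round(4),s,"hole",h.round(4),sh,np.degrees(np.arctan2(*(h-b)[::-1])),np.linalg.norm(h-b),"table",x.round(4),np.degrees(np.arctan2(*(x[:2]-b)[::-1])))
    u=proj(p,[*B,.07]).round().astype(int); im=cv2.resize(draw(p,[circ(b,.04,.064),circ(h,.0075,.064)])[max(0,2*u[1]-130):2*u[1]+130,max(0,2*u[0]-130):2*u[0]+130],(400,400),interpolation=2); cv2.imwrite(f"pics/e{i}.png",im)
cv2.imwrite("pics/e.png",cv2.hconcat([cv2.imread(f"pics/e{i}.png") for i in (0,1)])); print(arm.current_clock())
E
```

```text
q7 0.8954455775361787 yaw 30.214530861370264 33.18379912274856 sign 1.0 [ 0.52888288 -0.11431818  0.20019347]
w 0.014287845612672795 30.223345135033583 [ 0.52905073 -0.11559073  0.08524249]
rotate 44.476654864966406
74.36524926299792 [ 0.52925568 -0.11537937  0.08528019] 0.01398322804497233 [3.1 4.1 2.1] [ 1.07 -0.44  0.05]
bush [ 0.5267 -0.1158] 52.43575 hole [ 0.5345 -0.0912] 60.0 72.29688801916917 0.02581126826984756 table [0.5776 0.0677 2.8981] 74.47712029406219
bush [ 0.5279 -0.1159] 50.0489 hole [ 0.5342 -0.091 ] 60.0 75.82426067372167 0.025714444133285184 table [0.5801 0.0686 2.8814] 74.20398200391826
64.3667
```

View pics/e.png

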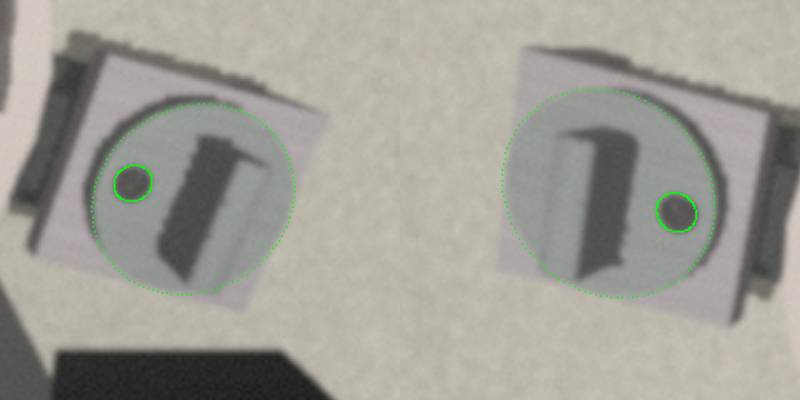

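```bash
python3 - <<'E'
from fit import *
c0=np.array([.511,-.277]); H=[]
for P,y in (([.53,-.20,.25],-np.pi/2),([.49,-.20,.25],np.pi/2)):
    arm.movep(P,down(y)); arm.pause(.3); p=shot("wrist"); x,s=fit_circ(p,c0,[(.010,.121)]); k,sk=fit_circ(p,c0,[(.011,.056)])
    sq=lambda: None
    print("top",x.round(4),s,"collar",k.round(4),sk); H.append(x)
    im=draw(p,[circ(x,.01,.121),circ(k,.011,.056)]); u=(2*proj(p,[*x,.08])).astype(int); cv2.imwrite(f"pics/g{y>0}.png",cv2.resize(im[max(0,u[1]-100):u[1]+100,max(0,u[0]-100):u[0]+100],(400,400),interpolation=2))
    for r in cut_out("pin",p)[:1]:
        v,uu=np.nonzero(r["mask"]); print(r["confidence"],at(p,(uu.mean(),v.mean()),.085).round(4))
cv2.imwrite("pics/g.png",cv2.hconcat([cv2.imread(f"pics/g{b}.png") for b in (False,True)])); print(arm.current_clock())
E
```

```text
top [ 0.5147 -0.2771] 49.319153 collar [ 0.5092 -0.2817] 47.661243
0.97 [ 0.51   -0.2812  0.085 ]
top [ 0.5112 -0.2806] 47.073452 collar [ 0.5334 -0.2992] 45.7189
0.97 [ 0.5131 -0.2807  0.085 ]
69.7917
```

View pics/g.png

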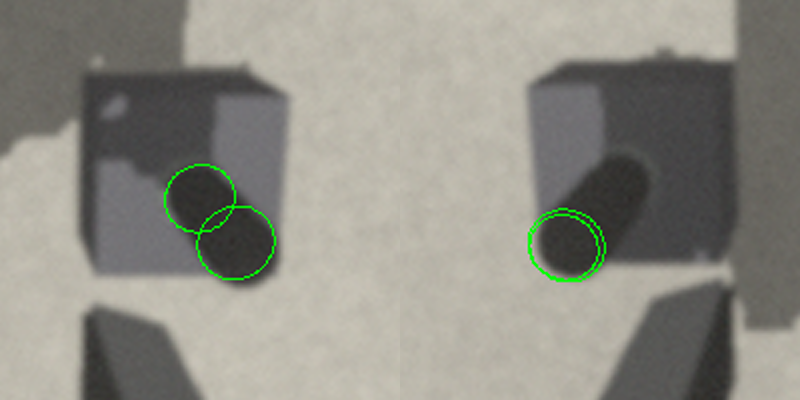

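```bash
cat >> fit.py <<'E'
def fit_pin(p,x0,z0=.004):
    r=cut_out("pin",p)[0]; M=r["mask"].astype(np.uint8)
    def mk(c):
        m=np.zeros((384,512),np.uint8)
        for parts in ([(.010,z0+.052),(.010,z0+.117)],[(.011,z0+.046),(.011,z0+.052)]):
            uv=np.concatenate([projN(p,circ(c,a,z)) for a,z in parts]); cv2.fillConvexPoly(m,cv2.convexHull(np.round(uv*16).astype(np.int32)),1,shift=4)
        return m
    f=lambda c:-(lambda b:(b&M).sum()/max(1,(b|M).sum()))(mk(c))
    x=np.array(x0); s=minimize(f,x,method="Nelder-Mead",options=dict(initial_simplex=x+np.array([[0,0],[.005,0],[0,.005]]),xatol=1e-4)); return s.x,-s.fun,r["confidence"]
E
python3 - <<'E'
from fit import *
ya=np.radians(-15.3); X=[]
for P,y in (([.513,-.279,.22],ya),([.509,-.281,.22],ya+np.pi)):
    if arm.ik(P,down(y)) is None: print("no ik",y); continue
    arm.movep(P,down(y)); arm.pause(.3); p=shot("wrist"); r=fit_pin(p,(.5115,-.281)); X.append(r[0]); print(r, round(arm.current_q()[6],2))
x=np.mean(X,0); print(x)
assert np.linalg.norm(X[0]-X[-1])<.005
arm.command_gripper(.05); arm.servo_line([*x,.15],speed=.2); arm.pause(.3)
print("hit",arm.servo_line([*x,.102],speed=.08,force_limit=8)); arm.pause(.2); print(arm.current_position())
arm.command_gripper(0,25); arm.pause(.2); z=arm.current_position(); print("w",arm.current_width(),z,np.round(arm.current_contact_force(),1))
arm.servo_line([z[0],z[1],.22],speed=.15); print("w",arm.current_width(),arm.current_clock(),z[2]-.004)
E
```

```text
(array([ 0.51134586, -0.27875796]), np.float64(0.9039881831610044), 0.59) -0.07
(array([ 0.51106964, -0.28032015]), np.float64(0.9170305676855895), 0.83) -2.46
[ 0.51120775 -0.27953905]
hit False
[ 0.51145549 -0.27960708  0.10240437]
w 0.01943813176997721 [ 0.51125126 -0.27954982  0.10204466] [0.4 1.3 2.4]
w 0.019507300997483688 78.0333 0.09804465768147491
```

```bash
python3 - <<'E'
from fit import *
H=np.array([.5346,-.0909]); o=down(np.radians(164.7)); D=.098
arm.movep([*H,.20],o); print(round(arm.current_q()[6],2)); arm.pause(.3); arm.servo_line([*H,.064+D+.006],speed=.1); arm.pause(.3)
offs=[(0,0)]+[(r*np.cos(t),r*np.sin(t)) for r,n in((.0012,6),(.0024,10)) for t in np.arange(n)*2*np.pi/n]
for d in offs:
    q=H+d; arm.servo_line([*q,.064+D+.003],speed=.03); arm.pause(.15)
    h=arm.servo_line([*q,.064+D-.006],speed=.03,force_limit=5); z=arm.current_position()[2]-D; print(np.round(d,4),h,round(z,4))
    if not h: break
print(np.round(arm.current_contact_force(),1),arm.current_position(),arm.current_width(),arm.current_clock())
E
```

```text
2.58
[0 0] True 0.065
[0.0012 0.    ] True 0.0645
[0.0006 0.001 ] True 0.0645
[-0.0006  0.001 ] True 0.0641
[-0.0012  0.    ] True 0.0641
[-0.0006 -0.001 ] True 0.0646
[ 0.0006 -0.001 ] True 0.0647
[0.0024 0.    ] True 0.0648
[0.0019 0.0014] True 0.064
[0.0007 0.0023] True 0.0636
[-0.0007  0.0023] True 0.0631
[-0.0019  0.0014] True 0.063
[-0.0024  0.    ] True 0.0635
[-0.0019 -0.0014] True 0.0641
[-0.0007 -0.0023] True 0.0646
[ 0.0007 -0.0023] True 0.065
[ 0.0019 -0.0014] True 0.0646
[-0.3  0.4  5.8] [ 0.5367268  -0.09219862  0.16258807] 0.01950972569712093 94.1333
```

```bash
python3 - <<'E'
from fit import *
H=np.array([.5346,-.0909]); D=.098
for d in ((-.0025,.003),(-.0015,.0037),(-.0035,.002),(-.0035,.0035),(-.0025,.0045),(-.001,.005),(-.0045,.003),(-.0045,.0045)):
    q=H+d; arm.servo_line([*q,.064+D+.003],speed=.03); arm.pause(.15)
    h=arm.servo_line([*q,.064+D-.006],speed=.03,force_limit=5); x=np.array(arm.current_position()); print(np.round(d,4),h,round(x[2]-D,4),(x[:2]-H).round(4),np.round(arm.current_contact_force(),1))
    if not h: break
p=shot("wrist"); cv2.imwrite("pics/k.png",cv2.resize(p["color"][80:330,120:400],None,fx=2,fy=2,interpolation=2)); print(arm.current_clock())
E
```

```text
[-0.0025  0.003 ] True 0.0624 [-0.0024  0.0028] [-0.1 -1.8 -0.4]
[-0.0015  0.0037] True 0.0621 [-0.0012  0.0038] [ 0.3 -0.4  3.7]
[-0.0035  0.002 ] False 0.0577 [-0.0038  0.0019] [-0.6 -1.1 -1. ]
96.5833
```

View pics/k.png

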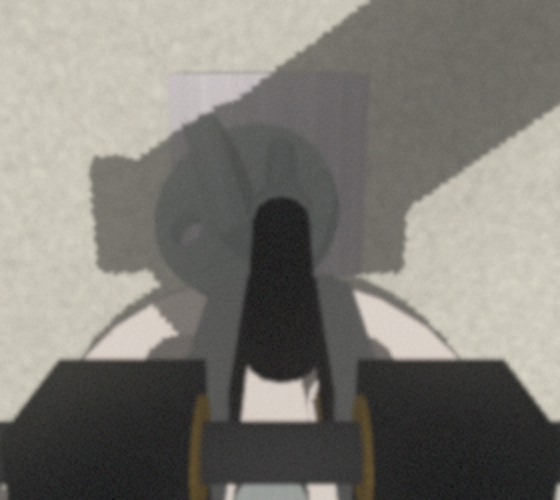

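```bash
python3 - <<'E'
from fit import *
import pickle
x=arm.current_position(); arm.servo_line([x[0],x[1],.22],speed=.15)
arm.movep([.57,.04,.28],down(-np.pi/2)); arm.pause(.2); p=shot("wrist"); pickle.dump(p,open("m.pkl","wb"))
print(arm.current_width(),arm.current_clock())
p2=shot("side"); u=proj(p2,arm.current_position()).astype(int); a=cv2.resize(p2["color"][u[1]-50:u[1]+70,u[0]-60:u[0]+60],(400,400),interpolation=2)
b=cv2.resize(p["color"][60:330,150:420],(400,400),interpolation=2); cv2.imwrite("pics/m.png",cv2.hconcat([b,a]))
E
```

```text
0.019319826006288062 100.8083
```

View pics/m.png

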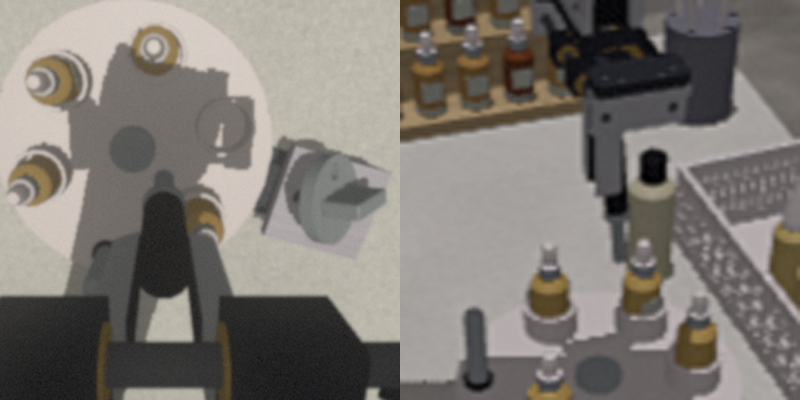

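```bash
python3 - <<'E'
from fit import *
import pickle
x=np.array([.5112,-.2796]); o=down(np.radians(164.7))
q=arm.ik([*x,.28],o); print(np.round(np.array(q)-arm.current_q(),2))
arm.movep([*x,.28],o); arm.servo_line([*x,.165],speed=.2); arm.pause(.3)
h=arm.servo_line([*x,.135],speed=.04,force_limit=5); print(h,arm.current_position())
if not h:
    h=arm.servo_line([*x,.095],speed=.06,force_limit=8); print(h,arm.current_position())
    arm.command_gripper(.05); arm.servo_line([*x,.22],speed=.25)
    for i,(P,y) in enumerate((([.57,.04,.26],-np.pi/2),([.53,.06,.24],np.pi/2))):
        arm.movep(P,down(y)); arm.pause(.2); p=shot("wrist"); pickle.dump(p,open(f"n{i}.pkl","wb")); u=proj(p,[.529,-.1157,.07]).astype(int)
        c=cv2.copyMakeBorder(p["color"],80,80,80,80,cv2.BORDER_CONSTANT); cv2.imwrite(f"pics/n{i}.png",cv2.resize(c[u[1]+15:u[1]+145,u[0]+15:u[0]+145],(400,400),interpolation=2))
    cv2.imwrite("pics/n.png",cv2.hconcat([cv2.imread(f"pics/n{i}.png") for i in (0,1)]))
print(arm.current_clock())
E
```

```text
[ 0.59  0.03 -0.   -0.02 -0.03  0.01 -1.24]
True [ 0.51101886 -0.27914184  0.14191976]
103.6833
```

```bash
python3 - <<'E'
from fit import *
x=np.array([.5112,-.2796])
print(np.round(arm.current_contact_force(),1))
offs=[(0,0)]+[(r*np.cos(t),r*np.sin(t)) for r,n in((.0018,5),(.0035,8)) for t in np.arange(n)*2*np.pi/n]
for d in offs:
    q=x+d; z0=arm.current_position(); arm.servo_line([z0[0],z0[1],.149],speed=.05); arm.servo_line([*q,.149],speed=.05); arm.pause(.1)
    h=arm.servo_line([*q,.130],speed=.04,force_limit=5); z=arm.current_position()[2]; print(np.round(d,4),h,round(z,4))
    if not h: break
p=shot("side"); u=proj(p,[.511,-.279,.08]).astype(int); cv2.imwrite("pics/o.png",cv2.resize(p["color"][u[1]-60:u[1]+40,u[0]-50:u[0]+50],(500,500),interpolation=2)); print(arm.current_clock())
E
```

```text
[-0.3 -0.1 -1.1]
[0 0] True 0.1405
[0.0018 0.    ] True 0.1384
[0.0006 0.0017] True 0.1363
[-0.0015  0.0011] False 0.13
108.0833
```

View pics/o.png

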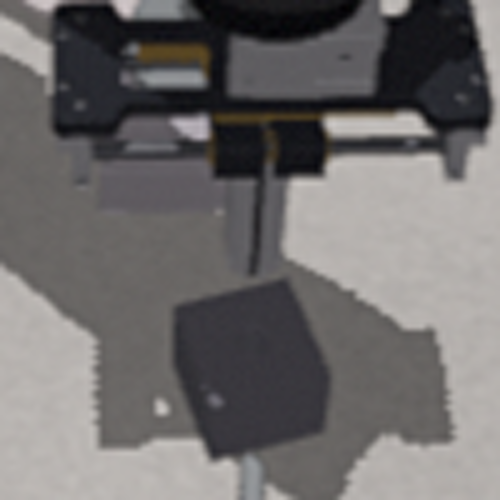

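```bash
python3 - <<'E'
from fit import *
p=shot("side"); p2=shot("scene"); u=proj(p,[.511,-.279,.03]).astype(int); v=proj(p2,[.511,-.279,.03]).astype(int);print(u,v)
a=cv2.resize(p["color"][u[1]-80:u[1]+80,u[0]-53:u[0]+53],(400,600),interpolation=2); b=cv2.resize(p2["color"][v[1]-60:v[1]+60,v[0]-40:v[0]+40],(400,600),interpolation=2)
cv2.imwrite("pics/o2.png",cv2.hconcat([a,b])); print(arm.current_position(),arm.current_width())
E
```

```text
[288 280] [213 149]
[ 0.50985091 -0.27859894  0.13017187] 0.0005060868655139559
```

View pics/o2.png

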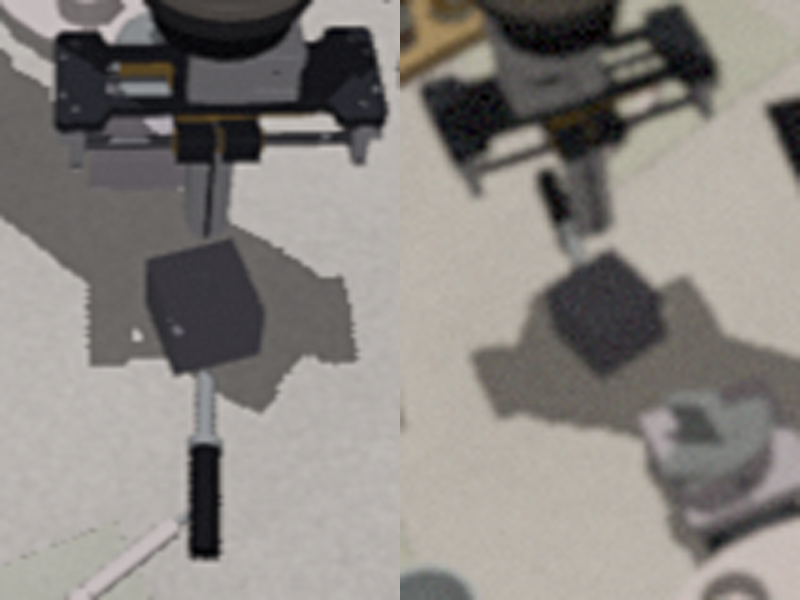

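```bash
python3 - <<'E'
from fit import *
import pickle
for k,v in (("end",(289,348)),("collar",(289,317)),("vis",(289.4,300))): print(k,at(shot("side"),v,.01).round(4))
x=arm.current_position(); arm.command_gripper(.05); arm.servo_line([x[0],x[1],.20],speed=.25); arm.servo_line([.511,-.33,.20],speed=.25); arm.pause(.2)
p=shot("wrist"); pickle.dump(p,open("q.pkl","wb"))
for r in cut_out("pin",p):
    v,u=np.nonzero(r["mask"]); print(r["confidence"],r["bbox"],len(u),at(p,(u.mean(),v.mean()),.01).round(4))
cv2.imwrite("pics/q.png",p["color"]); print(arm.current_clock())
E
```

```text
end [ 0.4595 -0.4301  0.01  ]
collar [ 0.4838 -0.3606  0.01  ]
vis [ 0.4994 -0.3189  0.01  ]
0.87 [265.5, 77.7, 289.8, 183.3] 1401 [ 0.4761 -0.3842  0.01  ]
110.325
```

View pics/q.png

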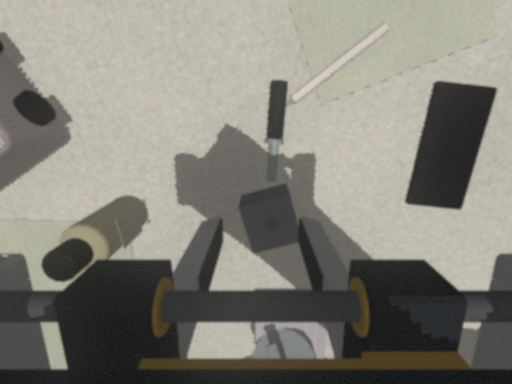

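```bash
cat > pv.py <<'E'
from fit import *
import pickle
def tool(d,t,flip=1):
    d=np.array([d[0],d[1],0.])/np.linalg.norm(d[:2]); z=np.cos(t)*np.array([0,0,-1.])+np.sin(t)*d
    y=flip*np.cross([0,0,1.],d); x=np.cross(y,z); q=R.from_matrix(np.c_[x,y,z]).as_quat(); return [q[3],q[0],q[1],q[2]],z
E
python3 - <<'E'
from pv import *
p=pickle.load(open("q.pkl","rb"))
e,c,f=(at(p,u,.011)[:2] for u in ((277,83),(273,142),(271,179)))
print(e,c,f,"len",np.linalg.norm(e-f),np.linalg.norm(c-f))
m=cut_out; d=(f-e)/np.linalg.norm(f-e); print("d",d)
blk=[at(p,u,.05)[:2].round(4) for u in ((240,193),(288,183))]; print("block edge",blk)
for s in (.068,):
    g=e+d*(.117-s)
    for t in (20,30,40,50,60):
        for fl in (1,-1):
            o,z=tool(d,np.radians(t),fl); P=np.r_[g,.011]-z*.011; P2=np.r_[g,.12]-z*.011
            print(t,fl,[None if (q:=arm.ik(list(X),o)) is None else np.round(np.array(q)-arm.current_q(),1).tolist() for X in (P,P2)])
E
```

```text
[ 0.46329471 -0.42827321] [ 0.48437682 -0.3651958 ] [ 0.49814928 -0.3220109 ] len 0.11183255240379314 0.04532786756580783
d [0.31166756 0.95019121]
block edge [array([ 0.5346, -0.3246]), array([ 0.4804, -0.3217])]
20 1 [[0.6, 0.2, -0.4, -0.0, -0.3, -0.0, 0.4], [0.5, 0.1, -0.3, -0.1, -0.2, 0.2, 0.3]]
20 -1 [[1.0, 0.1, -1.0, -0.0, 0.1, -0.2, 3.2], [0.9, -0.0, -0.8, -0.1, 0.1, 0.0, 3.2]]
30 1 [[0.7, 0.3, -0.5, -0.1, -0.3, 0.1, 0.4], [0.7, 0.1, -0.4, -0.1, -0.3, 0.3, 0.3]]
30 -1 [[1.1, 0.2, -1.0, -0.1, -0.0, -0.0, 3.3], [0.9, 0.0, -0.8, -0.2, -0.1, 0.2, 3.3]]
40 1 [[0.8, 0.3, -0.6, -0.2, -0.4, 0.3, 0.5], [0.8, 0.2, -0.5, -0.2, -0.3, 0.4, 0.4]]
40 -1 [[1.3, 0.3, -1.3, -0.2, 0.1, 0.1, 3.3], [1.2, 0.1, -1.0, -0.2, -0.1, 0.2, 3.3]]
50 1 [[0.9, 0.4, -0.6, -0.3, -0.4, 0.5, 0.5], [0.9, 0.3, -0.5, -0.3, -0.4, 0.6, 0.4]]
50 -1 [[1.5, 0.4, -1.5, -0.3, 0.2, 0.1, 3.2], [1.4, 0.2, -1.3, -0.3, -0.0, 0.3, 3.2]]
60 1 [[1.0, 0.5, -0.7, -0.3, -0.5, 0.6, 0.5], [1.0, 0.4, -0.6, -0.3, -0.4, 0.7, 0.4]]
60 -1 [[1.7, 0.6, -1.8, -0.4, 0.3, 0.2, 3.1], [1.6, 0.3, -1.5, -0.4, 0.1, 0.4, 3.2]]
```

```bash
cat >> pv.py <<'E'
def axis():
    """pin axis (unit, foot-ward down) from the masks in two fixed cameras"""
    N=[];Cs=[]
    for n in ("scene","side"):
        p=shot(n); rs=cut_out("pin",p)
        if not rs: print("no pin in",n); return None
        M=rs[0]["mask"]; v,u=np.nonzero(M); l=cv2.fitLine(np.c_[u,v].astype(np.float32),cv2.DIST_HUBER,0,.01,.01).ravel()
        c,a=ray(p,l[2:]+20*l[:2]); _,b=ray(p,l[2:]-20*l[:2]); m=np.cross(a,b); N.append(m/np.linalg.norm(m)); Cs.append(c)
        print(n,round(rs[0]["confidence"],2),len(u),np.round(rs[0]["bbox"]))
    k=np.cross(*N); k/=np.linalg.norm(k); k*=-np.sign(k[2])
    A=np.array([N[0],N[1],k]); pt=np.linalg.solve(A,[N[0]@Cs[0],N[1]@Cs[1],k@np.array(arm.current_position())])
    print("axis",k.round(3),"pt",pt.round(4),"tcp",np.round(arm.current_position(),4)); return k,pt
E
python3 - <<'E'
from pv import *
d=np.array([.3117,.9502]); c=np.array([.4844,-.3652]); g=c-d*.022
t=np.radians(50); o,z=tool(d,t,-1); G=lambda h:list(np.r_[g,h]-z*.012)
x=arm.current_position(); print(np.round(arm.current_q(),2))
arm.movep(G(.16),o); arm.command_gripper(.05); arm.pause(.2)
print("hit",arm.servo_line(G(.012),speed=.1,force_limit=8),arm.current_position(),G(.012))
arm.command_gripper(0,20); w=arm.current_width(); print("w",w)
if w<.014: raise SystemExit
arm.servo_line(G(.15),speed=.15); print("w",arm.current_width(),np.round(arm.current_q(),2)); axis(); print(arm.current_clock())
E
```

```text
[-0.31  0.56  1.09  1.83 -0.56  1.1  -2.42]
hit False [ 0.47488547 -0.39510244  0.02029423] [np.float64(0.47467734027149017), np.float64(-0.3948389838756176), np.float64(0.019713451316238473)]
w 0.019302898680013263
w 0.01936585836409375 [ 1.02  0.74 -0.12  1.51 -0.61  1.48  0.84]
scene 0.58 104 [195.  94. 207. 119.]
side 0.77 165 [286. 265. 297. 297.]
axis [ 0.307  0.946 -0.101] pt [ 0.4721 -0.3942  0.1528] tcp [ 0.4745 -0.3946  0.1568]
117.075
```

```bash
python3 - <<'E'
from pv import *
o,z=tool([0,1],0,-1)   # vertical
P=lambda y,h:[.505,y,h+.012]   # h: height of contact point
arm.servo_line(P(-.385,.15),o,speed=.08); print(np.round(arm.current_q(),2)); axis()
arm.servo_line(P(-.385,.085),speed=.1); arm.command_gripper(0,7); print("w",arm.current_width())
for y in (-.36,-.345,-.335,-.328,-.322,-.318):
    h=arm.servo_line(P(y,.085),speed=.06,force_limit=15); print(y,h,np.round(arm.current_contact_force(),1))
    if h: break
arm.command_gripper(0,25); axis(); print("w",arm.current_width(),arm.current_clock())
E
```

```text
[ 0.54  0.42  0.01  1.76 -0.01  0.97  0.56]
scene 0.58 5264 [219. 164. 304. 270.]
side 0.69 2362 [231. 161. 287. 250.]
axis [ 0.069  0.937 -0.341] pt [ 0.5079 -0.417   0.0775] tcp [ 0.5042 -0.3861  0.1616]
w 0.019516982943109818
-0.36 False [ 0.8  0.1 -1.6]
-0.345 False [-0.2 -0.2 -0.8]
-0.335 False [ 0.4  0.  -0.4]
-0.328 False [-0.1  0.2  0.2]
-0.322 False [ 0.5 -2.1 -1.4]
-0.318 False [ 0.2  0.2 -1.4]
no pin in scene
w 0.01937309545492254 121.7333
```

```bash
python3 - <<'E'
s=open("pv.py").read()
s=s.replace('rs=cut_out("pin",p)\n','rs=[r for r in cut_out("pin",p) if r["mask"].sum()<700 and abs(np.mean(np.nonzero(r["mask"])[::-1],axis=1)-proj(p,arm.current_position())).max()<45]\n')
open("pv.py","w").write(s)
E
python3 - <<'E'
from pv import *
print(np.round(arm.current_contact_force(),1))
x=arm.current_position(); arm.servo_line([x[0],x[1],.20],speed=.2); print("w",arm.current_width()); axis()
p=shot("wrist"); pickle.dump(p,open("r.pkl","wb"))
for r in cut_out("pin",p)[:2]: v,u=np.nonzero(r["mask"]); print(r["confidence"],r["bbox"],len(u))
print("tcp px",proj(p,p["t"]), "vertical foot 56 below contact", [proj(p,p["t"]+[0,0,-a]).round() for a in (-.037,.012,.08)])
print(arm.current_clock())
E
```

```text
[ 0.3 -0.1 -0.8]
w 0.019150519787919495
scene 0.41 90 [201. 104. 210. 125.]
side 0.6 239 [289. 243. 302. 272.]
axis [ 0.408  0.766 -0.497] pt [ 0.4939 -0.3332  0.1661] tcp [ 0.5044 -0.3177  0.1986]
0.89 [239.7, 192.3, 282.6, 290.1] 2830
tcp px [261.78273134 239.48217874] vertical foot 56 below contact [array([262., 272.]), array([262., 232.]), array([262., 201.])]
122.7
```

```bash
cat >> pv.py <<'E'
def pinfit(p=None,guess=None,save=None):
    """tilt (rad, + = foot toward tool x), s (contact height above foot), lateral offset e along tool x, from the wrist view"""
    p=p or shot("wrist"); r=cut_out("pin",p)[0]; M=r["mask"].astype(np.uint8); Rt=rot(p["q"])
    def mk(a):
        ph,s,e=a; foot=np.array([np.sin(ph),0,np.cos(ph)]); n1=np.array([np.cos(ph),0,-np.sin(ph)]); n2=np.array([0,1.,0]); c0=np.array([e,0,.012])
        m=np.zeros((384,512),np.uint8)
        for parts in ([(.006,0),(.006,.046)],[(.011,.046),(.011,.052)],[(.010,.052),(.010,.117)]):
            X=np.concatenate([c0+foot*(s-h)+rr*(np.cos(T)[:,None]*n1+np.sin(T)[:,None]*n2) for rr,h in parts])
            cv2.fillConvexPoly(m,cv2.convexHull(np.round(projN(p,X@Rt.T+p["t"])*16).astype(np.int32)),1,shift=4)
        return m
    f=lambda a:-(lambda b:(b&M).sum()/max(1,(b|M).sum()))(mk(a))+ (a[2]/.02)**2*.02
    best=min((minimize(f,[ph,s,0],method="Nelder-Mead",options=dict(initial_simplex=np.array([[ph,s,0],[ph+.15,s,0],[ph,s+.01,0],[ph,s,.003]]))) for ph in np.radians([-60,-30,0,30,60]) for s in (.06,.075)),key=lambda r:r.fun)
    print("pin tilt deg",np.degrees(best.x[0]).round(1),"s",best.x[1].round(4),"e",best.x[2].round(4),"iou",-best.fun,"conf",r["confidence"]); return best.x
E
python3 - <<'E'
from pv import *
p=pickle.load(open("r.pkl","rb"))
pinfit(shot("wrist"))
print("tool x",rot(arm.current_tcp_rot())[:,0].round(2), arm.current_clock())
E
```

```text
pin tilt deg 4.1 s 0.0798 e -0.0072 iou 0.8988690965806088 conf 0.57
tool x [-0.  1.  0.] 122.8
```

```bash
python3 - <<'E'
from pv import *
H=np.array([.5112,-.2796]); x=arm.current_position()
arm.servo_line([*H,.16],speed=.12); arm.pause(.2)
offs=[(0,0),(0,-.002),(0,.002),(0,-.004),(0,.004),(.0015,-.001),(-.0015,-.001),(.0015,.001),(-.0015,.001),(.0015,-.003),(-.0015,-.003),(.0015,.003),(-.0015,.003)]
for i,d in enumerate(offs):
    q=H+d
    if i==0: arm.servo_line([*q,.138],speed=.1); arm.pause(.2)
    else: z0=arm.current_position(); arm.servo_line([z0[0],z0[1],zc+.004],speed=.06); arm.servo_line([*q,zc+.004],speed=.05); arm.pause(.1)
    h=arm.servo_line([*q,.112],speed=.05,force_limit=4); x=np.array(arm.current_position()); print(d,h,x.round(4))
    if i==0: zc=x[2]
    if not h: break
print("w",arm.current_width(),arm.current_clock(),np.round(arm.current_contact_force(),1)); pinfit()
E
```

```text
(0, 0) True [ 0.5112 -0.2797  0.126 ]
(0, -0.002) False [ 0.5111 -0.2813  0.1116]
w 0.019328290351762863 125.6333 [ 1.1  0.5 -1.9]
pin tilt deg 1.4 s 0.0806 e -0.0091 iou 0.8944371587580101 conf 0.61
```

```bash
python3 - <<'E'
from pv import *
x=arm.current_position(); h=arm.servo_line([x[0],x[1],.078],speed=.05,force_limit=8); print(h,arm.current_position(),np.round(arm.current_contact_force(),1))
arm.command_gripper(.05); x=arm.current_position(); arm.servo_line([x[0],x[1],.21],speed=.25)
p=shot("wrist"); print("pin",fit_pin(p,(.5112,-.2805)))
B=np.array([.5288,-.1157])
for i,(P,y) in enumerate((([.57,.04,.26],-np.pi/2),([.53,.06,.24],np.pi/2))):
    arm.movep(P,down(y)); arm.pause(.1); p=shot("wrist"); pickle.dump(p,open(f"n{i}.pkl","wb"))
    for r in cut_out("bush",p)[:1]:
        M=r["mask"]; v,u=np.nonzero(M); print(r["confidence"],np.round(r["bbox"]),len(u),"centroid@.07",at(p,(u.mean(),v.mean()),.07).round(4))
        m=np.zeros(M.shape,np.uint8); cv2.fillConvexPoly(m,cv2.convexHull(projN(p,circ(B,.04,.064)).astype(np.int32)),1); print("seated flange px",m.sum(),"overlap",(m&M).sum())
print(arm.current_clock())
E
```

```text
True [ 0.51156078 -0.280663    0.10337906] [ 2.9  1.9 -5.5]
pin (array([ 0.51162051, -0.27828394]), np.float64(0.8896551724137931), 0.8)
0.82 [357. 169. 418. 230.] 2534 centroid@.07 [ 0.5388 -0.1151  0.07  ]
seated flange px 3005 overlap 2240
0.79 [ 74. 158. 141. 221.] 2531 centroid@.07 [ 0.5424 -0.1145  0.07  ]
seated flange px 3607 overlap 1963
132.3917
```

```bash
cat > bf.py <<'E'
from pv import *
from scipy.optimize import minimize
T2=np.linspace(0,2*np.pi,40,endpoint=False)
cy=lambda r,z0,z1:np.concatenate([np.c_[r*np.cos(T2),r*np.sin(T2),np.full(40,z)] for z in (z0,z1)])
PARTS=[cy(.04,0,.012),cy(.012,-.014,0),np.array([[sx*.007,sy*.026,z] for sx in(-1,1) for sy in(-1,1) for z in(.012,.044)])]
def mk(p,a):
    Rm=R.from_rotvec(a[3:]).as_matrix(); m=np.zeros((384,512),np.uint8)
    for X in PARTS: cv2.fillConvexPoly(m,cv2.convexHull(np.round(projN(p,X@Rm.T+a[:3])*16).astype(np.int32)),1,shift=4)
    return m
def fitbush(views,n=80,seed=0,crop=True):
    rng=np.random.default_rng(seed); sols=[]
    def f(a):
        s=0
        for p,M in views:
            b=mk(p,a); s+=(b&M).sum()/max(1,(b|M).sum())
        return -s/len(views)
    for i in range(n):
        yaw=rng.uniform(-np.pi,np.pi); az=rng.uniform(-np.pi,np.pi); ti=rng.uniform(0,1.3)
        Rm=R.from_rotvec(ti*np.array([np.cos(az),np.sin(az),0]))*R.from_euler('z',yaw)
        a=np.r_[.537+rng.normal(0,.006),-.115+rng.normal(0,.006),.065,Rm.as_rotvec()]
        sols.append((f(a),a))
    sols.sort(key=lambda s:s[0]); out=[]
    for s,a in sols[:max(8,n//10)]:
        r=minimize(f,a,method="Nelder-Mead",options=dict(initial_simplex=np.vstack([a]+[a+d for d in np.diag([.006,.006,.006,.25,.25,.25])]),maxiter=500)); out.append((r.fun,r.x))
    return sorted(out,key=lambda s:s[0])
def show(s,a):
    Rm=R.from_rotvec(a[3:]).as_matrix(); print(round(-s,3),"pos",a[:3].round(4),"z",Rm[:,2].round(2),"x(hole)",Rm[:,0].round(2),"y(bar)",Rm[:,1].round(2))
E
python3 - <<'E'
from bf import *
ps=[pickle.load(open(f"n{i}.pkl","rb")) for i in (0,1)]+[shot("scene"),shot("side")]
V=[]
for p in ps:
    rs=[r for r in cut_out("bush",p) if abs(np.mean(np.nonzero(r["mask"])[::-1],axis=1)-proj(p,[.535,-.115,.07])).max()<20]
    print([(round(r["confidence"],2),int(r["mask"].sum())) for r in rs[:1]])
    if rs: V.append((p,rs[0]["mask"].astype(np.uint8)))
pickle.dump(V,open("V.pkl","wb"))
for s,a in fitbush(V,400)[:6]: show(s,a)
print(arm.current_clock())
E
```

```text
[(0.82, 2534)]
[(0.79, 2531)]
[(0.72, 337)]
[(0.65, 733)]
0.932 pos [ 0.5392 -0.1025  0.0708] z [ 0.1  -0.69  0.72] x(hole) [-0.98 -0.17 -0.03] y(bar) [ 0.14 -0.71 -0.69]
0.932 pos [ 0.5394 -0.1026  0.0706] z [ 0.1  -0.69  0.72] x(hole) [-0.99 -0.17 -0.03] y(bar) [ 0.14 -0.7  -0.7 ]
0.932 pos [ 0.5393 -0.1024  0.071 ] z [ 0.1  -0.69  0.71] x(hole) [-0.98 -0.17 -0.02] y(bar) [ 0.14 -0.7  -0.7 ]
0.93 pos [ 0.5391 -0.1027  0.0707] z [ 0.11 -0.68  0.72] x(hole) [-0.99 -0.12  0.03] y(bar) [ 0.06 -0.72 -0.69]
0.929 pos [ 0.5391 -0.1025  0.0709] z [ 0.1  -0.69  0.72] x(hole) [ 0.99  0.13 -0.02] y(bar) [-0.08  0.71  0.69]
0.928 pos [ 0.5399 -0.1032  0.0696] z [ 0.09 -0.68  0.72] x(hole) [0.99 0.15 0.02] y(bar) [-0.12  0.71  0.69]
132.6917
```

```bash
python3 - <<'E'
from bf import *
V=pickle.load(open("V.pkl","rb")); 
s,a=fitbush(V,200,3)[0]; Rm=R.from_rotvec(a[3:]).as_matrix(); bz=Rm[:,2]; show(s,a)
bx=Rm[:,0]*np.sign(Rm[0,0]); z=-bz; y=bx; x=np.cross(y,z); q=R.from_matrix(np.c_[x,y,z]).as_quat(); o=[q[3],q[0],q[1],q[2]]
G=lambda h:list(a[:3]+bz*(.034+h)); B=[.5286,-.1157]; of=down(np.radians(74.7))
for P,oo in ((G(.1),o),(G(0),o),([*B,.18],of),([*B,.084],of)):
    k=arm.ik(list(P),oo); print(np.round(P,3),None if k is None else np.round(k,2))
print(np.round(arm.current_q(),2))
arm.movep(G(.09),o); arm.command_gripper(.045); arm.pause(.2)
print("hit",arm.servo_line(G(0),speed=.1,force_limit=8),np.round(arm.current_position(),4),np.round(G(0),4))
arm.command_gripper(0,30); w=arm.current_width(); print("w",w)
if .012<w<.017:
    p=np.array(arm.current_position()); arm.servo_line((p+[0,-.0,.09]).tolist(),speed=.12); print("w",arm.current_width(),np.round(arm.current_contact_force(),1))
print(arm.current_clock())
E
```

```text
0.931 pos [ 0.5389 -0.1026  0.0707] z [ 0.09 -0.69  0.72] x(hole) [-0.99 -0.13  0.01] y(bar) [ 0.09 -0.71 -0.69]
[ 0.552 -0.195  0.167] [ 0.52  0.66  0.05  1.59 -0.59  1.48  0.93]
[ 0.542 -0.126  0.095] [ 0.49  0.68 -0.03  1.73 -0.62  1.29  0.94]
[ 0.529 -0.116  0.18 ] [ 0.27  0.26 -0.21  1.94  0.07  0.95  1.34]
[ 0.529 -0.116  0.084] [ 0.26  0.39 -0.2   2.02  0.11  0.75  1.3 ]
[ 0.08  0.2  -0.36  1.88  0.08  1.07  1.26]
hit False [ 0.5424 -0.1266  0.0955] [ 0.5422 -0.126   0.0952]
w 0.013843262221440385
w 0.013830851562219857 [ 0.   0.4 -3.4]
136.7833
```

```bash
cat >> bf.py <<'E'
def inhand(p):
    rs=cut_out("bush",p); r=max(rs,key=lambda r:r["mask"].sum()*(r["confidence"]>.2)); M=r["mask"].astype(np.uint8); Rt=rot(p["q"])
    # bush frame in tool: z_b=-z_t, x_b=y_t, y_b=x_t
    B0=np.array([[0,1,0],[1,0,0],[0,0,-1.]])
    def full(a):
        Rl=R.from_euler('y',a[2]).as_matrix()@B0; t=np.array([a[0],0,a[1]]); return np.r_[Rt@t+p["t"],R.from_matrix(Rt@Rl).as_rotvec()]
    f=lambda a:-(lambda b:(b&M).sum()/max(1,(b|M).sum()))(mk(p,full(a)))
    # fingers hide part: count only where fingers cannot be is skipped; coarse fit
    s=minimize(f,[0,.034,0],method="Nelder-Mead",options=dict(initial_simplex=[[0,.034,0],[.006,.034,0],[0,.04,0],[0,.034,.15]]))
    F=full(s.x); Rm=R.from_rotvec(F[3:]).as_matrix(); g=cv2.cvtColor(p["color"],cv2.COLOR_BGR2GRAY)
    lum=[]
    for sg in (1,-1):
        X=Rm@np.array([sg*.026,0,.012])+F[:3]; u=np.round(proj(p,X)).astype(int); lum.append((u.tolist(),int(g[u[1]-2:u[1]+3,u[0]-2:u[0]+3].mean()),int(g[u[1]-12:u[1]+13,u[0]-12:u[0]+13].mean())))
    print("in hand e,z,tilt",s.x.round(4),"iou",-s.fun,r["confidence"],"hole lum +x/-x",lum); return s.x
E
python3 - <<'E'
from bf import *
B=np.array([.5286,-.1157]); of=down(np.radians(74.7))
p=np.array(arm.current_position()); arm.servo_line([*B,.18],of,speed=.07); arm.pause(.3); print(np.round(arm.current_position(),4),arm.current_width())
p=shot("wrist"); pickle.dump(p,open("h.pkl","wb")); inhand(p); print("tool x",rot(p["q"])[:,0].round(2),arm.current_clock())
E
```

```text
[ 0.5287 -0.1159  0.1799] 0.01389646856621898
in hand e,z,tilt [0.0037 0.0411 0.456 ] iou 0.7143155041184444 0.98 hole lum +x/-x [([299, 226], 97, 90), ([225, 226], 90, 90)]
tool x [-0.96  0.26  0.  ] 138.7167
```

```bash
cat >> bf.py <<'E'
def fingers(p,w=.014):
    Rt=rot(p["q"]); m=np.zeros((384,512),np.uint8)
    for sg in (1,-1):
        X=np.array([[x,sg*y,z] for x in(-.012,.012) for y in(w/2,w/2+.016) for z in(-.075,.018)])
        cv2.fillConvexPoly(m,cv2.convexHull(np.round(projN(p,X@Rt.T+p["t"])).astype(np.int32)),1)
    m=cv2.dilate(m,np.ones((7,7))); v=int(projN(p,(np.array([[0,0,-.06]])@Rt.T+p["t"]))[0,1]); m[max(0,v):]=1
    return m
def pose_held(yaw,V,skip,tcp):
    def full(a): return np.r_[tcp+[a[0],a[1],a[2]-.034],(R.from_rotvec(a[3:5].tolist()+[0])*R.from_euler('z',yaw)).as_rotvec()]
    def f(a):
        s=0
        for (p,M),k in zip(V,skip):
            b=mk(p,full(a)); ok=1-k; s+=(b&M&ok).sum()/max(1,((b|M)&ok).sum())
        return -s/len(V)
    S=[minimize(f,[0,0,0,t*np.sin(yaw)*-0+t*np.cos(yaw),t*np.sin(yaw)],method="Nelder-Mead",options=dict(initial_simplex=np.array([0,0,0,0,0])+np.vstack([np.r_[0,0,0,c:=t*np.cos(yaw),t*np.sin(yaw)]]+[np.r_[0,0,0,c,t*np.sin(yaw)]+d for d in np.diag([.006,.006,.006,.2,.2])]),maxiter=600)) for t in (-.5,-.25,0,.25,.5)]
    for s in sorted(S,key=lambda s:s.fun)[:3]: show(s.fun,full(s.x))
    return full(min(S,key=lambda s:s.fun).x)
E
python3 - <<'E'
from bf import *
tcp=np.array(arm.current_position()); ps=[shot("wrist"),shot("scene"),shot("side")]; V=[];K=[]
for i,p in enumerate(ps):
    rs=[r for r in cut_out("bush",p) if abs(np.mean(np.nonzero(r["mask"])[::-1],axis=1)-proj(p,tcp-[0,0,.03])).max()<40]
    print([(round(r["confidence"],2),int(r["mask"].sum()),np.round(r["bbox"]).tolist()) for r in rs[:1]], proj(p,tcp).round())
    if rs: V.append((p,rs[0]["mask"].astype(np.uint8))); K.append(fingers(p) if i==0 else np.zeros((384,512),np.uint8))
pickle.dump((V,K,tcp),open("W.pkl","wb"))
pose_held(np.radians(74.7),V,K,tcp)
print("wrist only"); pose_held(np.radians(74.7),V[:1],K[:1],tcp); print(tcp,arm.current_clock())
E
```

```text
[(0.94, 7655, [202.0, 170.0, 319.0, 286.0])] [262. 242.]
[(0.54, 345, [227.0, 151.0, 248.0, 172.0])] [235. 153.]
[(0.74, 537, [261.0, 190.0, 293.0, 216.0])] [276. 191.]
0.783 pos [ 0.531  -0.1176  0.1422] z [-0.24  0.12  0.96] x(hole) [ 0.27  0.96 -0.05] y(bar) [-0.93  0.25 -0.26]
0.781 pos [ 0.5296 -0.1164  0.1417] z [-0.03 -0.03  1.  ] x(hole) [0.26 0.96 0.04] y(bar) [-0.96  0.26 -0.02]
0.777 pos [ 0.5293 -0.116   0.1424] z [ 0.02 -0.05  1.  ] x(hole) [0.26 0.96 0.04] y(bar) [-0.96  0.26  0.03]
wrist only
0.99 pos [ 0.5299 -0.1171  0.1438] z [-0.09  0.05  0.99] x(hole) [ 0.26  0.96 -0.02] y(bar) [-0.96  0.26 -0.1 ]
0.989 pos [ 0.5299 -0.1173  0.1444] z [-0.09  0.09  0.99] x(hole) [ 0.27  0.96 -0.06] y(bar) [-0.96  0.26 -0.11]
0.989 pos [ 0.53   -0.1168  0.144 ] z [-0.09 -0.01  1.  ] x(hole) [0.26 0.96 0.04] y(bar) [-0.96  0.26 -0.08]
[ 0.52860535 -0.11581955  0.17990166] 139.0167
```

```bash
python3 - <<'E'
from bf import *
B=np.array([.5275,-.1152]); tx=np.array([-.96,.26]); ty=np.array([.26,.96])
arm.servo_line([*B,.125],speed=.12); arm.pause(.2); zs=[]
for i,(a,b) in enumerate([(0,0),(.0015,0),(-.0015,0),(0,.0015),(0,-.0015),(.003,0),(-.003,0),(.0015,.0015),(.0015,-.0015),(-.0015,.0015),(-.0015,-.0015),(0,.003),(0,-.003)]):
    q=B+a*tx+b*ty
    if i: c=arm.current_position(); arm.servo_line([c[0],c[1],max(zs)+.003],speed=.06); arm.servo_line([*q,max(zs)+.003],speed=.05); arm.pause(.1)
    h=arm.servo_line([*q,.080],speed=.05,force_limit=9); x=np.array(arm.current_position()); zs.append(x[2]); print((a,b),h,x.round(4),np.round(arm.current_contact_force(),1))
    if x[2]<.0895: break
print(arm.current_clock())
E
```

```text
(0, 0) True [ 0.5277 -0.115   0.0861] [ 2.9 -0.2 -3. ]
140.55
```

```bash
python3 - <<'E'
from bf import *
B=np.array([.5288,-.1157]); t=np.radians(74.7)
arm.command_gripper(.05); x=arm.current_position(); arm.servo_line([x[0],x[1],.20],speed=.25)
for i,(P,y) in enumerate((([.55,.06,.24],np.pi/2),([.57,.04,.24],-np.pi/2))):
    arm.movep(P,down(y)); arm.pause(.2); p=shot("wrist"); b,s=fit_circ(p,B,[(.04,.064)]); g=cv2.cvtColor(p["color"],cv2.COLOR_BGR2GRAY)
    for sg in (1,-1):
        h,sh=fit_circ(p,B+sg*.026*np.array([np.cos(t),np.sin(t)]),[(.0075,.064)]); u=proj(p,[*h,.064]).round().astype(int)
        print("bush",b.round(4),s,"hole",sg,h.round(4),sh,np.degrees(np.arctan2(*(h-b)[::-1])).round(1),np.linalg.norm(h-b).round(4),"lum",g[u[1]-2:u[1]+3,u[0]-2:u[0]+3].mean())
    for r in cut_out("bush",p)[:1]: M=r["mask"].astype(np.uint8); print("iou seated",(lambda m:(m&M).sum()/(m|M).sum())(mk(p,np.r_[B,.052,0,0,t])))
print(arm.current_clock())
E
```

```text
bush [ 0.528  -0.1158] 49.749096 hole 1 [ 0.5339 -0.0909] 60.0 76.7 0.0256 lum 88.88
bush [ 0.528  -0.1158] 49.749096 hole -1 [ 0.508 -0.112] 47.858414 169.4 0.0204 lum 81.16
iou seated 0.9439506172839506
bush [ 0.5275 -0.1157] 52.65814 hole 1 [ 0.5341 -0.0912] 60.0 74.8 0.0254 lum 85.12
bush [ 0.5275 -0.1157] 52.65814 hole -1 [ 0.5302 -0.1185] 34.059193 -45.6 0.0039 lum 77.52
iou seated 0.930239099859353
145.875
```

```bash
python3 - <<'E'
from pv import *
o=down(np.radians(-15.3)); H=np.array([.5344,-.0908])
arm.movep([.512,-.279,.22],o); arm.pause(.3); p=shot("wrist"); r=fit_pin(p,(.5112,-.2796)); print(r,np.round(arm.current_q(),2))
x=np.clip(r[0]+[0,-.0008],[.509,-.282],[.5135,-.277])
k=arm.ik([*H,.24],o); print(None if k is None else np.round(k,2))
arm.servo_line([*x,.15],speed=.2); arm.pause(.2); print("hit",arm.servo_line([*x,.102],speed=.08,force_limit=8))
arm.pause(.1); arm.command_gripper(0,30); print("w",arm.current_width(),np.round(arm.current_contact_force(),1))
z=arm.current_position(); arm.servo_line([z[0],z[1],.24],speed=.15); print("w",arm.current_width(),"D",z[2]-.004,z)
p=shot("wrist"); pickle.dump(p,open("u.pkl","wb"))
arm.servo_line([*H,.24],speed=.12); print(arm.current_width(),np.round(arm.current_q(),2),arm.current_clock())
E
```

```text
(array([ 0.51251356, -0.27832778]), np.float64(0.8783382789317508), 0.93) [ 0.21  0.28  0.21  1.83 -0.07  1.04  0.19]
[-0.06  0.19  0.13  1.89 -0.03  1.06 -0.19]
hit False
w 0.019458675767028227 [-0.  -0.3  1.4]
w 0.01929722205050854 D 0.09808771593642975 [ 0.51258364 -0.2791316   0.10208772]
0.01955947591199231 [-0.04  0.19  0.11  1.89 -0.02  1.06 -0.19] 152.975
```

```bash
python3 - <<'E'
from pv import *
H=np.array([.5344,-.0908]); D=.098; Rt=rot(arm.current_tcp_rot()); tx=Rt[:2,0]; ty=Rt[:2,1]; print(tx.round(2))
arm.servo_line([*H,.172],speed=.15); arm.pause(.3); zm=None
for i,(a,b) in enumerate([(0,0),(.0012,0),(-.0012,0),(.0024,0),(-.0024,0),(0,.001),(0,-.001),(.0012,.001),(.0012,-.001),(-.0012,.001),(-.0012,-.001),(.0036,0),(-.0036,0)]):
    q=H+a*tx+b*ty
    if i: c=arm.current_position(); arm.servo_line([c[0],c[1],.064+D+.003],speed=.06); arm.servo_line([*q,.064+D+.003],speed=.03); arm.pause(.1)
    h=arm.servo_line([*q,.064+D-.008],speed=.04,force_limit=4); x=np.array(arm.current_position()); print((a,b),h,x.round(4),np.round(arm.current_contact_force(),1))
    if not h: break
print(arm.current_width(),arm.current_clock())
E
```

```text
[0.26 0.96]
(0, 0) False [ 0.5343 -0.0908  0.1538] [-0.1  0.2 -0.9]
0.019319075255284063 154.475
```

In on the first try. I'll continue down gently.

```bash
python3 - <<'E'
from pv import *
H=np.array([.5344,-.0908]); D=.098; Rt=rot(arm.current_tcp_rot()); tx=Rt[:2,0]; ty=Rt[:2,1]; home=.018+D
for a,b in [(0,0),(.001,0),(-.001,0),(0,.001),(0,-.001),(.0018,0),(-.0018,0)]:
    q=H+a*tx+b*ty; c=arm.current_position()
    if a or b: arm.servo_line([c[0],c[1],c[2]+.0015],speed=.05); arm.servo_line([*q,c[2]+.0015],speed=.03)
    h=arm.servo_line([*q,home-.001],speed=.04,force_limit=6); x=np.array(arm.current_position()); print((a,b),h,x.round(4),"foot",round(x[2]-D,4),np.round(arm.current_contact_force(),1))
    if x[2]<home+.0015: break
print(arm.current_width(),arm.current_clock())
E
```

```text
(0, 0) True [ 0.5346 -0.0906  0.116 ] foot 0.018 [-0.2  0.9  7.2]
0.0192440009402769 155.375
```

```bash
python3 - <<'E'
from pp import *
arm.command_gripper(.05); x=arm.current_position(); arm.servo_line([x[0],x[1],.25],speed=.2); arm.movep([.50,.03,.30],O); arm.pause(.3); p=shot("wrist")
for r in cut_out("bottle1",p):
    v,u=np.nonzero(r["mask"]); print(round(r["confidence"],2),at(p,(u.mean(),v.mean()),.075).round(3))
print([cup(j,2.878).round(3) for j in (1,3,4,5)])
t,s=fit_table(p,(C[0],C[1],2.878)); print(t.round(4),s)
print("pin top",fit_pin(p,(.5346,-.0908),.018)); print(arm.current_clock(),arm.current_width())
E
```

```text
0.97 [0.515 0.005 0.075]
0.84 [0.664 0.046 0.075]
0.73 [0.641 0.129 0.075]
0.71 [0.557 0.152 0.075]
[array([0.517, 0.006]), array([0.664, 0.045]), array([0.642, 0.13 ]), array([0.557, 0.153])]
[0.5783 0.0692 2.8757] 624.5616
pin top (array([ 0.5346, -0.0908]), np.float64(0.0), 0.58)
158.75 0.050110784294112753
```

```bash
python3 - <<'E'
from pp import *
for n in ("wrist","side","scene"):
    p=shot(n); print(n,proj(p,[.5346,-.0908,.105]).round(),[(np.round(r["bbox"]).tolist(),round(r["confidence"],2)) for r in search_frame("pin",p)])
E
```

```text
wrist [359. 146.] [([341.0, 138.0, 376.0, 156.0], 0.89), ([138.0, 2.0, 330.0, 207.0], 0.52)]
side [275. 205.] [([271.0, 194.0, 277.0, 211.0], 0.61)]
scene [240. 174.] []
```

The pin shows where it should be, at about (359,146) in the wrist view and (275,205) in the side view. Everything checks out, so I'm handing in.

```bash
python3 -c "
from h import *
print(arm.hand_in())"
```

```text
the job is handed in; nothing more can be done
None
```

The job is handed in (verdict not shown): by my last checks all four loose bottles stand in cups, the turntable is pushed up to its stop and the pin is fully home and released, but on the way I tipped the bushing out and dropped the pin before putting both back, and I viewed 16 pictures where 14 were allowed.

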